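# Gauge a suitcase corner with radius leaves

## Task

Gauge the suitcase corner that stands nearer the robot in the middle of the bench: first find the concave leaf that fits its outside curve without rocking and press it square, flat on the bench, gently but positively home, then do the same with the convex leaf that fits its inside curve. Leave both fitting leaves lying flat on the bench, fully home against the corner, and all the other leaves lying flat well clear of it (a hand's length or more). Do not lean hard on any corner, and leave the other things on the bench where they are.

Things in the scene. Friction and masses are not known exactly. Their poses are not given: they have to be found in the camera images.
- corner_a: grey plastic suitcase corner, fixed: upright wall 35 mm high, 8 mm thick, bent 90 degrees about a vertical axis, straight 40 mm flanks. Origin: on that axis, on the bench. -x points through the middle of the outside curve, roughly to the robot; +x into the open inside. It may be the one to gauge (nearer the robot, x below 0.68) or a spare at the back
- corner_b: like corner_a, same origin and axes. Of corner_a, corner_b and corner_c one has outside and inside radius 22 and 14 mm, one 29 and 21 mm, one 36 and 28 mm (the leaves small, medium, large); which is which is not told: feel or look. The one nearer the robot is to be gauged, the other two at the back are spares
- corner_c: like corner_a and corner_b, same origin and axes, of the remaining radius
- concave_small_grip (a point): steel leaf, 6 mm thick, 0.16 kg, flat on the bench, in any of six places; concave 90 degree mouth of radius 22 mm at +x, its bottom 40 mm from this point; starts with +x roughly away from the robot. Black upright grip rib: 36 mm along x, 12 mm thick along y (pinch across y), top 45 mm above the underside. Point: rib centre, 22.5 mm above the underside
- concave_small_centre (a point): centre of the 22 mm arc of the concave small leaf, 62 mm along +x from its grip point, 22.5 mm above the underside; when the leaf is home on a corner of its own radius this lies on the corner's axis
- concave_medium_grip (a point): steel leaf, 6 mm thick, 0.16 kg, flat on the bench, in any of six places; concave 90 degree mouth of radius 29 mm at +x, its bottom 40 mm from this point; starts with +x roughly away from the robot. Black upright grip rib: 36 mm along x, 12 mm thick along y (pinch across y), top 45 mm above the underside. Point: rib centre, 22.5 mm above the underside
- concave_medium_centre (a point): centre of the 29 mm arc of the concave medium leaf, 69 mm along +x from its grip point, 22.5 mm above the underside; when the leaf is home on a corner of its own radius this lies on the corner's axis
- concave_large_grip (a point): steel leaf, 6 mm thick, 0.16 kg, flat on the bench, in any of six places; concave 90 degree mouth of radius 36 mm at +x, its bottom 40 mm from this point; starts with +x roughly away from the robot. Black upright grip rib: 36 mm along x, 12 mm thick along y (pinch across y), top 45 mm above the underside. Point: rib centre, 22.5 mm above the underside
- concave_large_centre (a point): centre of the 36 mm arc of the concave large leaf, 76 mm along +x from its grip point, 22.5 mm above the underside; when the leaf is home on a corner of its own radius this lies on the corner's axis
- convex_small_grip (a point): steel leaf, 6 mm thick, 0.16 kg, flat on the bench, in any of six places; tongue 28 mm wide with half-round nose of radius 14 mm at -x, its tip 48 mm from this point; starts with -x roughly to the robot. Black upright grip rib: 36 mm along x, 12 mm thick along y (pinch across y), top 45 mm above the underside. Point: rib centre, 22.5 mm above the underside
- convex_small_centre (a point): centre of the 14 mm arc of the convex small leaf, 34 mm along -x from its grip point, 22.5 mm above the underside; when the leaf is home on a corner of its own radius this lies on the corner's axis
- convex_medium_grip (a point): steel leaf, 6 mm thick, 0.16 kg, flat on the bench, in any of six places; tongue 42 mm wide with half-round nose of radius 21 mm at -x, its tip 48 mm from this point; starts with -x roughly to the robot. Black upright grip rib: 36 mm along x, 12 mm thick along y (pinch across y), top 45 mm above the underside. Point: rib centre, 22.5 mm above the underside
- convex_medium_centre (a point): centre of the 21 mm arc of the convex medium leaf, 27 mm along -x from its grip point, 22.5 mm above the underside; when the leaf is home on a corner of its own radius this lies on the corner's axis
- convex_large_grip (a point): steel leaf, 6 mm thick, 0.16 kg, flat on the bench, in any of six places; tongue 56 mm wide with half-round nose of radius 28 mm at -x, its tip 48 mm from this point; starts with -x roughly to the robot. Black upright grip rib: 36 mm along x, 12 mm thick along y (pinch across y), top 45 mm above the underside. Point: rib centre, 22.5 mm above the underside
- convex_large_centre (a point): centre of the 28 mm arc of the convex large leaf, 20 mm along -x from its grip point, 22.5 mm above the underside; when the leaf is home on a corner of its own radius this lies on the corner's axis
- wheel1: black luggage wheel, 50 mm across, 25 mm high; bystander, origin at its underside
- wheel2: black luggage wheel, 50 mm across, 25 mm high; bystander, origin at its underside
- tape: roll of clear tape, 90 mm across, 24 mm high; bystander, origin at its underside
- glue: white bottle, 56 mm across, 120 mm high; bystander, origin at its underside
- driver: screwdriver lying flat; bystander, origin at its underside
- handle: black case handle lying flat, 158 mm long; bystander, origin at its underside
- jar: glass jar, 60 mm across, 70 mm high; bystander, origin at its underside
Things that resemble listed ones, but are neither listed nor needed, are in the scene too. Leave any purple or yellow look-alike of the part that bears convex_small_grip alone.

How it is judged:
On the way, in this order (a step that is already met when the one before it is completed fails the run):
1. the fitting concave leaf is pressed home on the outside curve with at least 1.5 N, flat on the bench (((world x of corner_a below 0.68 m and horizontal distance between concave_small_centre and corner_a below 0.0025 m and angle between the x axis of concave_small_centre and the x axis of corner_a, either way round below 0.35 rad and angle between concave_small_centre's own z axis and vertical below 0.06 rad and height (world z) of concave_small_centre below 0.0265 m and contact force between concave_small and corner_a above 1.5 N) or (world x of corner_a below 0.68 m and horizontal distance between concave_medium_centre and corner_a below 0.0025 m and angle between the x axis of concave_medium_centre and the x axis of corner_a, either way round below 0.35 rad and angle between concave_medium_centre's own z axis and vertical below 0.06 rad and height (world z) of concave_medium_centre below 0.0265 m and contact force between concave_medium and corner_a above 1.5 N) or (world x of corner_a below 0.68 m and horizontal distance between concave_large_centre and corner_a below 0.0025 m and angle between the x axis of concave_large_centre and the x axis of corner_a, either way round below 0.35 rad and angle between concave_large_centre's own z axis and vertical below 0.06 rad and height (world z) of concave_large_centre below 0.0265 m and contact force between concave_large and corner_a above 1.5 N) or (world x of corner_b below 0.68 m and horizontal distance between concave_small_centre and corner_b below 0.0025 m and angle between the x axis of concave_small_centre and the x axis of corner_b, either way round below 0.35 rad and angle between concave_small_centre's own z axis and vertical below 0.06 rad and height (world z) of concave_small_centre below 0.0265 m and contact force between concave_small and corner_b above 1.5 N) or (world x of corner_b below 0.68 m and horizontal distance between concave_medium_centre and corner_b below 0.0025 m and angle between the x axis of concave_medium_centre and the x axis of corner_b, either way round below 0.35 rad and angle between concave_medium_centre's own z axis and vertical below 0.06 rad and height (world z) of concave_medium_centre below 0.0265 m and contact force between concave_medium and corner_b above 1.5 N) or (world x of corner_b below 0.68 m and horizontal distance between concave_large_centre and corner_b below 0.0025 m and angle between the x axis of concave_large_centre and the x axis of corner_b, either way round below 0.35 rad and angle between concave_large_centre's own z axis and vertical below 0.06 rad and height (world z) of concave_large_centre below 0.0265 m and contact force between concave_large and corner_b above 1.5 N) or (world x of corner_c below 0.68 m and horizontal distance between concave_small_centre and corner_c below 0.0025 m and angle between the x axis of concave_small_centre and the x axis of corner_c, either way round below 0.35 rad and angle between concave_small_centre's own z axis and vertical below 0.06 rad and height (world z) of concave_small_centre below 0.0265 m and contact force between concave_small and corner_c above 1.5 N) or (world x of corner_c below 0.68 m and horizontal distance between concave_medium_centre and corner_c below 0.0025 m and angle between the x axis of concave_medium_centre and the x axis of corner_c, either way round below 0.35 rad and angle between concave_medium_centre's own z axis and vertical below 0.06 rad and height (world z) of concave_medium_centre below 0.0265 m and contact force between concave_medium and corner_c above 1.5 N) or (world x of corner_c below 0.68 m and horizontal distance between concave_large_centre and corner_c below 0.0025 m and angle between the x axis of concave_large_centre and the x axis of corner_c, either way round below 0.35 rad and angle between concave_large_centre's own z axis and vertical below 0.06 rad and height (world z) of concave_large_centre below 0.0265 m and contact force between concave_large and corner_c above 1.5 N))), for 0.2 s.
2. the fitting convex leaf is pressed home in the inside curve with at least 1.5 N, flat on the bench (((world x of corner_a below 0.68 m and horizontal distance between convex_small_centre and corner_a below 0.0025 m and angle between the x axis of convex_small_centre and the x axis of corner_a, either way round below 0.35 rad and angle between convex_small_centre's own z axis and vertical below 0.06 rad and height (world z) of convex_small_centre below 0.0265 m and contact force between convex_small and corner_a above 1.5 N) or (world x of corner_a below 0.68 m and horizontal distance between convex_medium_centre and corner_a below 0.0025 m and angle between the x axis of convex_medium_centre and the x axis of corner_a, either way round below 0.35 rad and angle between convex_medium_centre's own z axis and vertical below 0.06 rad and height (world z) of convex_medium_centre below 0.0265 m and contact force between convex_medium and corner_a above 1.5 N) or (world x of corner_a below 0.68 m and horizontal distance between convex_large_centre and corner_a below 0.0025 m and angle between the x axis of convex_large_centre and the x axis of corner_a, either way round below 0.35 rad and angle between convex_large_centre's own z axis and vertical below 0.06 rad and height (world z) of convex_large_centre below 0.0265 m and contact force between convex_large and corner_a above 1.5 N) or (world x of corner_b below 0.68 m and horizontal distance between convex_small_centre and corner_b below 0.0025 m and angle between the x axis of convex_small_centre and the x axis of corner_b, either way round below 0.35 rad and angle between convex_small_centre's own z axis and vertical below 0.06 rad and height (world z) of convex_small_centre below 0.0265 m and contact force between convex_small and corner_b above 1.5 N) or (world x of corner_b below 0.68 m and horizontal distance between convex_medium_centre and corner_b below 0.0025 m and angle between the x axis of convex_medium_centre and the x axis of corner_b, either way round below 0.35 rad and angle between convex_medium_centre's own z axis and vertical below 0.06 rad and height (world z) of convex_medium_centre below 0.0265 m and contact force between convex_medium and corner_b above 1.5 N) or (world x of corner_b below 0.68 m and horizontal distance between convex_large_centre and corner_b below 0.0025 m and angle between the x axis of convex_large_centre and the x axis of corner_b, either way round below 0.35 rad and angle between convex_large_centre's own z axis and vertical below 0.06 rad and height (world z) of convex_large_centre below 0.0265 m and contact force between convex_large and corner_b above 1.5 N) or (world x of corner_c below 0.68 m and horizontal distance between convex_small_centre and corner_c below 0.0025 m and angle between the x axis of convex_small_centre and the x axis of corner_c, either way round below 0.35 rad and angle between convex_small_centre's own z axis and vertical below 0.06 rad and height (world z) of convex_small_centre below 0.0265 m and contact force between convex_small and corner_c above 1.5 N) or (world x of corner_c below 0.68 m and horizontal distance between convex_medium_centre and corner_c below 0.0025 m and angle between the x axis of convex_medium_centre and the x axis of corner_c, either way round below 0.35 rad and angle between convex_medium_centre's own z axis and vertical below 0.06 rad and height (world z) of convex_medium_centre below 0.0265 m and contact force between convex_medium and corner_c above 1.5 N) or (world x of corner_c below 0.68 m and horizontal distance between convex_large_centre and corner_c below 0.0025 m and angle between the x axis of convex_large_centre and the x axis of corner_c, either way round below 0.35 rad and angle between convex_large_centre's own z axis and vertical below 0.06 rad and height (world z) of convex_large_centre below 0.0265 m and contact force between convex_large and corner_c above 1.5 N))), for 0.2 s.
At the end, for the whole second after the job is handed in: Both fitting leaves still and flat (tilt < 0.06 rad, < 4 mm off the bench), arc centres within 2.5 mm of the nearer corner's axis, square-on within 0.35 rad; the grips of the other leaves over 120 mm from that axis, lying flat (tilt < 0.1 rad) on the bench (((world x of corner_a below 0.68 m and horizontal distance between each of concave_small_centre, convex_small_centre and corner_a below 0.0025 m and angle between the x axis of each of concave_small_centre, convex_small_centre and the x axis of corner_a, either way round below 0.35 rad and angle between each of concave_small_centre, convex_small_centre's own z axis and vertical below 0.06 rad and height (world z) of each of concave_small_centre, convex_small_centre below 0.0265 m and horizontal distance between each of concave_medium_grip, concave_large_grip, convex_medium_grip, convex_large_grip and corner_a above 0.12 m and angle between each of concave_medium_grip, concave_large_grip, convex_medium_grip, convex_large_grip's own z axis and vertical below 0.1 rad and height (world z) of each of concave_medium_grip, concave_large_grip, convex_medium_grip, convex_large_grip below 0.03 m and linear speed of each of concave_small, convex_small below 0.01 m/s) or (world x of corner_a below 0.68 m and horizontal distance between each of concave_medium_centre, convex_medium_centre and corner_a below 0.0025 m and angle between the x axis of each of concave_medium_centre, convex_medium_centre and the x axis of corner_a, either way round below 0.35 rad and angle between each of concave_medium_centre, convex_medium_centre's own z axis and vertical below 0.06 rad and height (world z) of each of concave_medium_centre, convex_medium_centre below 0.0265 m and horizontal distance between each of concave_small_grip, concave_large_grip, convex_small_grip, convex_large_grip and corner_a above 0.12 m and angle between each of concave_small_grip, concave_large_grip, convex_small_grip, convex_large_grip's own z axis and vertical below 0.1 rad and height (world z) of each of concave_small_grip, concave_large_grip, convex_small_grip, convex_large_grip below 0.03 m and linear speed of each of concave_medium, convex_medium below 0.01 m/s) or (world x of corner_a below 0.68 m and horizontal distance between each of concave_large_centre, convex_large_centre and corner_a below 0.0025 m and angle between the x axis of each of concave_large_centre, convex_large_centre and the x axis of corner_a, either way round below 0.35 rad and angle between each of concave_large_centre, convex_large_centre's own z axis and vertical below 0.06 rad and height (world z) of each of concave_large_centre, convex_large_centre below 0.0265 m and horizontal distance between each of concave_small_grip, concave_medium_grip, convex_small_grip, convex_medium_grip and corner_a above 0.12 m and angle between each of concave_small_grip, concave_medium_grip, convex_small_grip, convex_medium_grip's own z axis and vertical below 0.1 rad and height (world z) of each of concave_small_grip, concave_medium_grip, convex_small_grip, convex_medium_grip below 0.03 m and linear speed of each of concave_large, convex_large below 0.01 m/s) or (world x of corner_b below 0.68 m and horizontal distance between each of concave_small_centre, convex_small_centre and corner_b below 0.0025 m and angle between the x axis of each of concave_small_centre, convex_small_centre and the x axis of corner_b, either way round below 0.35 rad and angle between each of concave_small_centre, convex_small_centre's own z axis and vertical below 0.06 rad and height (world z) of each of concave_small_centre, convex_small_centre below 0.0265 m and horizontal distance between each of concave_medium_grip, concave_large_grip, convex_medium_grip, convex_large_grip and corner_b above 0.12 m and angle between each of concave_medium_grip, concave_large_grip, convex_medium_grip, convex_large_grip's own z axis and vertical below 0.1 rad and height (world z) of each of concave_medium_grip, concave_large_grip, convex_medium_grip, convex_large_grip below 0.03 m and linear speed of each of concave_small, convex_small below 0.01 m/s) or (world x of corner_b below 0.68 m and horizontal distance between each of concave_medium_centre, convex_medium_centre and corner_b below 0.0025 m and angle between the x axis of each of concave_medium_centre, convex_medium_centre and the x axis of corner_b, either way round below 0.35 rad and angle between each of concave_medium_centre, convex_medium_centre's own z axis and vertical below 0.06 rad and height (world z) of each of concave_medium_centre, convex_medium_centre below 0.0265 m and horizontal distance between each of concave_small_grip, concave_large_grip, convex_small_grip, convex_large_grip and corner_b above 0.12 m and angle between each of concave_small_grip, concave_large_grip, convex_small_grip, convex_large_grip's own z axis and vertical below 0.1 rad and height (world z) of each of concave_small_grip, concave_large_grip, convex_small_grip, convex_large_grip below 0.03 m and linear speed of each of concave_medium, convex_medium below 0.01 m/s) or (world x of corner_b below 0.68 m and horizontal distance between each of concave_large_centre, convex_large_centre and corner_b below 0.0025 m and angle between the x axis of each of concave_large_centre, convex_large_centre and the x axis of corner_b, either way round below 0.35 rad and angle between each of concave_large_centre, convex_large_centre's own z axis and vertical below 0.06 rad and height (world z) of each of concave_large_centre, convex_large_centre below 0.0265 m and horizontal distance between each of concave_small_grip, concave_medium_grip, convex_small_grip, convex_medium_grip and corner_b above 0.12 m and angle between each of concave_small_grip, concave_medium_grip, convex_small_grip, convex_medium_grip's own z axis and vertical below 0.1 rad and height (world z) of each of concave_small_grip, concave_medium_grip, convex_small_grip, convex_medium_grip below 0.03 m and linear speed of each of concave_large, convex_large below 0.01 m/s) or (world x of corner_c below 0.68 m and horizontal distance between each of concave_small_centre, convex_small_centre and corner_c below 0.0025 m and angle between the x axis of each of concave_small_centre, convex_small_centre and the x axis of corner_c, either way round below 0.35 rad and angle between each of concave_small_centre, convex_small_centre's own z axis and vertical below 0.06 rad and height (world z) of each of concave_small_centre, convex_small_centre below 0.0265 m and horizontal distance between each of concave_medium_grip, concave_large_grip, convex_medium_grip, convex_large_grip and corner_c above 0.12 m and angle between each of concave_medium_grip, concave_large_grip, convex_medium_grip, convex_large_grip's own z axis and vertical below 0.1 rad and height (world z) of each of concave_medium_grip, concave_large_grip, convex_medium_grip, convex_large_grip below 0.03 m and linear speed of each of concave_small, convex_small below 0.01 m/s) or (world x of corner_c below 0.68 m and horizontal distance between each of concave_medium_centre, convex_medium_centre and corner_c below 0.0025 m and angle between the x axis of each of concave_medium_centre, convex_medium_centre and the x axis of corner_c, either way round below 0.35 rad and angle between each of concave_medium_centre, convex_medium_centre's own z axis and vertical below 0.06 rad and height (world z) of each of concave_medium_centre, convex_medium_centre below 0.0265 m and horizontal distance between each of concave_small_grip, concave_large_grip, convex_small_grip, convex_large_grip and corner_c above 0.12 m and angle between each of concave_small_grip, concave_large_grip, convex_small_grip, convex_large_grip's own z axis and vertical below 0.1 rad and height (world z) of each of concave_small_grip, concave_large_grip, convex_small_grip, convex_large_grip below 0.03 m and linear speed of each of concave_medium, convex_medium below 0.01 m/s) or (world x of corner_c below 0.68 m and horizontal distance between each of concave_large_centre, convex_large_centre and corner_c below 0.0025 m and angle between the x axis of each of concave_large_centre, convex_large_centre and the x axis of corner_c, either way round below 0.35 rad and angle between each of concave_large_centre, convex_large_centre's own z axis and vertical below 0.06 rad and height (world z) of each of concave_large_centre, convex_large_centre below 0.0265 m and horizontal distance between each of concave_small_grip, concave_medium_grip, convex_small_grip, convex_medium_grip and corner_c above 0.12 m and angle between each of concave_small_grip, concave_medium_grip, convex_small_grip, convex_medium_grip's own z axis and vertical below 0.1 rad and height (world z) of each of concave_small_grip, concave_medium_grip, convex_small_grip, convex_medium_grip below 0.03 m and linear speed of each of concave_large, convex_large below 0.01 m/s))); the robot touches nothing.
It fails at once if a corner is leaned on with more than 20 N (contact force between any of corner_a, corner_b, corner_c and anything else above 20 N).
It fails at once if a bystander is moved by more than 30 mm (distance of any of wheel1, wheel2, tape, glue, driver, handle, jar from where it was at the start of the episode above 0.03 m).
It also fails if it takes over 72 s, if anything falls off the work surface, if the arm or the gripper's body presses on something with over 40 N, if the wrist force passes 120 N, or if a joint passes its speed limit or range.

## Robot

A 6-joint arm with a two-finger parallel gripper is mounted at the origin on the work surface. World frame = base frame: x ahead of the robot, y to its left, z up, the work surface at z = 0. Lengths are in m, angles in rad, forces in N, time in s.
With the tool pointing down it reaches from about 0.375 to 0.9 m from the base axis. Payload 3.1 kg.
Tool frame: the origin (TCP) lies at the very end of the fingers, on their centre line; the grasp point (between the pads) lies 19 mm behind it; z points along the fingers, y is the direction in which the jaws open and shut (so a half turn about z gives the same grasp; the last joint's range is limited). The gripper opens to 87 mm and grips with 3 to 60 N. Pads are 19 mm wide; open, the fingers measure 117 mm over their backs; the gripper's body (75 mm by 190 mm) begins 51 mm behind the grasp point.
Start: joints at [0.946, 0.527, 1.433, -0, 1.181, -0.178], TCP at [0.27, 0.564, 0.223] pointing down, gripper open.
Joint ranges: [-3.08, 3.08], [-0.75, 2.2], [0.22, 2.44], [-1.43, 4.57], [0, 2.65], [-2.85, 2.85]. Speed limits (rad/s): [2.79, 2.79, 3.14, 3.14, 3.14, 3.14].

## Interface

Orientations are given as a unit quaternion [x, y, z, w].
In Python, from rig import robot gives the robot as it stands. The module is installed in compiled form; this text tells all that it offers.
- The arm moves only by the tool send_rows, never from a script. Its argument "deltas" is a list of rows, each an object of numbers: "tx", "ty", "tz": the shift along the tool's x, y, z in cm; "rx", "ry", "rz": the turn, a rotation vector about the tool's x, y, z in rad. A call has 1 to 5 rows; each row is the pose to reach, as a shift and turn from the pose commanded when the call began, along the tool's axes at that moment; what a row does not reach only later rows make up. A row lasts 1/12 s, in which the tool goes at most 41.7 mm and 7.16 degrees, less where a joint would pass 70% of its speed; a pose out of reach is approached as far as the arm can. A call with a gripper value outside its range is refused whole. "claw" is the finger opening in cm, from 0 to 8.7, set as the call begins (left out, the last holds). The fingers move at their own pace and stop on an object; "squeeze" is the grip in N (left out, the last holds). Time passes only in rows, so rows that repeat a pose let the fingers close. It gives the time, the measured TCP pose, the force and the opening at its end, in the units of the state.
- robot.get_obs(): the state, without advancing time (a new reading comes with each control period).
- robot.camera(name): name is "side" or "top" or "wrist"; returns a dict with "color" (480x640x3 uint8, red, green, blue), "z_map" (480x640 float32, m along the optical axis (not along the pixel's ray), 0 where there is no reading), "intrinsics" (3x3 intrinsics, pixels), "R" (3x3) and "t" (3): a world point X has camera coordinates R X + t; the wrist camera has in their place "tool_from_camera" (4x4, takes a point from camera to tool coordinates, whose origin is the TCP and whose axes are the flange's). Camera axes: x right, y down, z forward; pixel columns grow to the right and rows downward; lengths in m; the calibration is good to about 2 mm. A picture is of the moment at which its call begins: read the wrist's pose just before it.
- robot.hand_in(): hands the job in, once; it reports no verdict.
Trained networks look in the newest picture that a camera, given by its name, has taken for a name from the list of things; names that differ only in an ending like _2 or _b are one class to them, and where a whole thing is asked for, a point or a joint stands for the part that bears it (a point fixed in the world has none). Each returns a list of dicts, best first, with "p" (0 to 1); they miss things now and then, are a little off and sometimes report something else, mostly with a low value. They report only what shows in the picture. A call takes as long as a camera call. They do not tell look-alikes from the thing itself.
- robot.outline_of(label, camera): "pixels" (480x640 bool, what is visible of it) and "xy" ([column, row] in pixels, amid what is visible of it).
- robot.tip_of(label, camera): "xy" ([column, row] in pixels: a listed point, or the origin of a listed thing).
The state is a dict: "time": time; "q": joint angles; "joint_velocities": joint speeds; "joint_torque": joint torques, N m; "position": TCP position; "tool_rot": TCP orientation; "ft_force": force on the tool from outside, world axes, zero at the start; "moment": the same for the moment, N m; "grip_width": finger opening in m.
Only numpy, scipy, OpenCV 4.12 (cv2) and the standard library are available. Lean on these libraries where they do the work, as an engineer would, in place of code of your own. Each camera call takes 0.05 s, during which the arm holds its last target.

## Working session

There is one attempt and no reset: what is moved stays moved. The work goes in short steps, Python scripts to look and compute and a tool call to move; the robot and the scene stay as the last step left them, time stands still between calls to the robot, and variables do not carry over. Pictures are saved under pics/ and viewed, and the job is handed in when it is done.

Besides the shell and the picture viewer there is one more tool, called after "Request:" as name(argument=value, ...), one argument or row to a line, values as JSON. send_rows: Moves the arm, as the interface text tells. Its arguments: {"type":"object","properties":{"deltas":{"type":"array","items":{"type":"object","properties":{"tx":{"type":"number"},"ty":{"type":"number"},"tz":{"type":"number"},"rx":{"type":"number"},"ry":{"type":"number"},"rz":{"type":"number"}}}},"claw":{"type":"number"},"squeeze":{"type":"number"}},"required":["deltas"]}

```bash
ls; mkdir -p pics; python3 - <<'E'
from rig import robot
import cv2
o=robot.get_obs(); print(o)
for n in ["top","side"]:
    c=robot.camera(n); cv2.imwrite(f"pics/{n}0.png",c["color"][:,:,::-1]); print(n,c["intrinsics"],c["R"],c["t"])
E
```

```text
pics
{'time': 0.0, 'q': array([ 9.45505754e-01,  5.28492334e-01,  1.43387866e+00, -2.51519990e-05,
        1.18139372e+00, -1.78494580e-01]), 'joint_velocities': array([ 0.00021187,  0.002126  , -0.0013476 ,  0.00116311, -0.00013137,
        0.00060513]), 'joint_torque': array([-4.65874855e-04, -4.40045822e+01, -1.76592529e+01,  6.32967451e-02,
        5.82181360e-02, -1.51620702e-04]), 'position': array([0.26959599, 0.56306328, 0.22156308]), 'tool_rot': array([ 2.21539654e-01,  9.75150759e-01, -1.00404665e-03, -4.14109684e-04]), 'ft_force': array([-0.00495215,  0.25296152,  0.19794177]), 'moment': array([ 0.06957414,  0.0353095 , -0.05689613]), 'grip_width': 0.08705767645744922}
top [[557.70912476   0.         320.01370278]
 [  0.         557.70912476 239.94845502]
 [  0.           0.           1.        ]] [[ 3.75175387e-04 -9.99902389e-01  1.39667774e-02]
 [-9.86551274e-01 -2.65298689e-03 -1.63430555e-01]
 [ 1.63451656e-01 -1.37176269e-02 -9.86455971e-01]] [-0.0264494   0.57840032  1.25572598]
side [[444.20203468   0.         325.5262844 ]
 [  0.         444.20203468 237.34710647]
 [  0.           0.           1.        ]] [[ 0.99751687 -0.07002646 -0.00750982]
 [-0.05546824 -0.7154468  -0.69646188]
 [ 0.04339788  0.69514903 -0.71755449]] [-0.57007038  0.05505546  1.00225922]
```

View pics/top0.png

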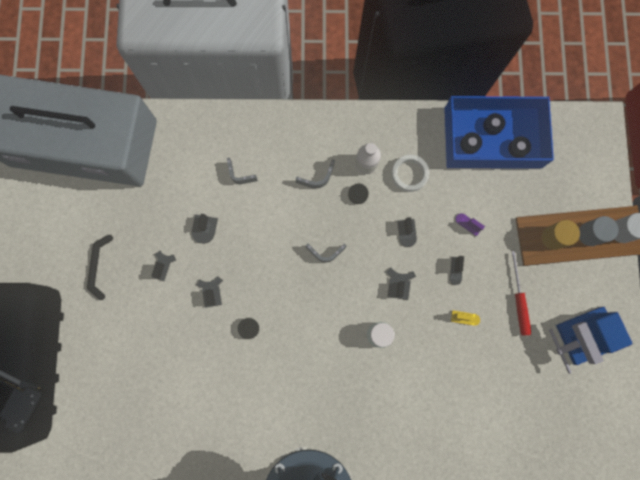

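View pics/side0.png

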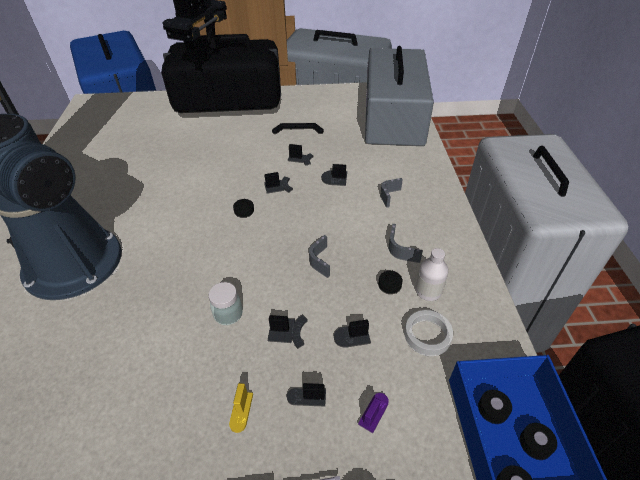

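The top view shows the near corner at (325,254) and the spare corners at (240,172) and (318,175). The concave leaves are at (162,267), (209,291) and (400,284). The convex leaves are at (203,226), (406,231) and (457,267). The look-alikes are purple (469,224) and yellow (466,318). Next I'll rectify the views and measure.

```bash
cat > h.py <<'E'
import numpy as np, cv2
from rig import robot
def world(c,obs=None):
    z=c["z_map"]; K=c["intrinsics"]; v,u=np.mgrid[0:480,0:640]
    P=np.stack([(u-K[0,2])/K[0,0]*z,(v-K[1,2])/K[1,1]*z,z],-1)
    if "R" in c: return (P-c["t"])@c["R"], z>0
    T=c["tool_from_camera"]; P=P@T[:3,:3].T+T[:3,3]
    from scipy.spatial.transform import Rotation as R
    return P@R.from_quat(obs["tool_rot"]).as_matrix().T+obs["position"], z>0
def proj(c,X,obs=None):
    X=np.atleast_2d(X)
    if "R" in c: P=X@c["R"].T+c["t"]
    else:
        from scipy.spatial.transform import Rotation as R
        X=(X-obs["position"])@R.from_quat(obs["tool_rot"]).as_matrix()
        T=c["tool_from_camera"]; P=(X-T[:3,3])@T[:3,:3]
    K=c["intrinsics"]; return np.stack([P[:,0]/P[:,2]*K[0,0]+K[0,2],P[:,1]/P[:,2]*K[1,1]+K[1,2]],-1)
def rect(c,z0,x0,x1,y0,y1,s,obs=None):
    # image at plane z0; rows: x decreasing downward, cols: y decreasing rightward ; s m/px
    xs=np.arange(x1,x0,-s); ys=np.arange(y1,y0,-s)
    X=np.stack([np.repeat(xs[:,None],len(ys),1),np.repeat(ys[None],len(xs),0),np.full((len(xs),len(ys)),z0)],-1)
    p=proj(c,X.reshape(-1,3),obs).reshape(len(xs),len(ys),2).astype(np.float32)
    return cv2.remap(c["color"],p[...,0],p[...,1],cv2.INTER_LINEAR)
E
python3 - <<'E'
from h import *
L=["corner_a","concave_small_grip","concave_medium_grip","concave_large_grip","convex_small_grip","convex_medium_grip","convex_large_grip"]
for n in ["top","side"]:
    c=robot.camera(n); W,ok=world(c)
    print(n, "bench z",np.median(W[ok][(abs(W[ok][:,0]-.5)<.1)&(abs(W[ok][:,1])<.3)][:,2]))
    for l in L:
        for d in robot.outline_of(l,n)[:5]:
            m=d["pixels"]&ok; P=W[m]
            print(l,round(d["p"],2),np.round(d["xy"],1),m.sum(),"mean",np.round(P.mean(0),3),"top",np.round(P[P[:,2]>P[:,2].max()-.012].mean(0),3))
    if n=="top":
        im=rect(c,0.02,.35,.85,-.4,.4,.001); cv2.imwrite("pics/rect0.png",im[:,:,::-1])
E
```

```text
top bench z -0.0005084179195717893
corner_a 0.68 [239.5 175.9] 192 mean [0.739 0.163 0.028] top [0.743 0.166 0.034]
corner_a 0.56 [336.9 253.3] 204 mean [ 0.552 -0.048  0.029] top [ 0.552 -0.043  0.035]
corner_a 0.55 [318.7 181.3] 280 mean [ 0.732 -0.017  0.027] top [ 0.735 -0.022  0.035]
concave_small_grip 0.88 [162.3 267.3] 396 mean [0.522 0.348 0.017] top [0.511 0.353 0.044]
concave_medium_grip 0.67 [524.7 312.6] 502 mean [ 0.416 -0.503  0.02 ] top [ 0.411 -0.503  0.022]
concave_large_grip 0.89 [398.6 282.5] 663 mean [ 0.48  -0.215  0.01 ] top [ 0.466 -0.214  0.044]
concave_large_grip 0.7 [205.3 227.7] 584 mean [0.614 0.253 0.012] top [0.624 0.252 0.045]
concave_large_grip 0.47 [455.5 270.2] 343 mean [ 0.515 -0.352  0.017] top [ 0.527 -0.356  0.043]
convex_small_grip 0.86 [467.2 317.9] 309 mean [ 0.4   -0.367  0.017] top [ 0.403 -0.358  0.044]
convex_small_grip 0.65 [468.3 222.3] 350 mean [ 0.626 -0.387  0.017] top [ 0.62  -0.398  0.043]
convex_small_grip 0.57 [455.6 269.6] 395 mean [ 0.516 -0.352  0.015] top [ 0.527 -0.356  0.043]
convex_medium_grip 0.75 [405.9 229.8] 492 mean [ 
[... 939 characters left out ...]
6 0.247 0.015] top [0.623 0.25  0.041]
concave_large_grip 0.74 [286.6 324.5] 973 mean [ 0.479 -0.222  0.012] top [ 0.466 -0.217  0.042]
convex_small_grip 0.88 [237.9 409.7] 728 mean [ 0.401 -0.374  0.017] top [ 0.402 -0.361  0.043]
convex_small_grip 0.87 [306.8 396.1] 747 mean [ 0.515 -0.359  0.017] top [ 0.526 -0.358  0.043]
convex_small_grip 0.73 [373.2 413.5] 635 mean [ 0.625 -0.396  0.018] top [ 0.619 -0.401  0.043]
convex_small_grip 0.61 [300.4 156.4] 348 mean [0.521 0.346 0.015] top [0.511 0.351 0.041]
convex_medium_grip 0.93 [350.  333.7] 790 mean [ 0.606 -0.243  0.014] top [ 0.617 -0.239  0.042]
convex_large_grip 0.57 [338.5 175.8] 399 mean [0.614 0.246 0.014] top [0.623 0.25  0.041]
```

View pics/rect0.png

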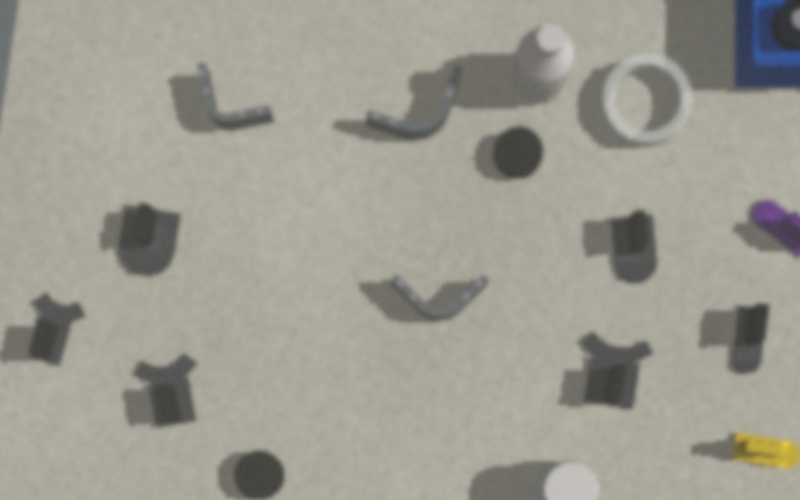

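```bash
cat > fit.py <<'E'
from h import *
from scipy.optimize import least_squares
def wall_mid_dist(p,x,y,th,r):
    # signed distance from mid-line (radius r-4 outside r): arc about origin, flanks tangent, corner frame
    c,s=np.cos(th),np.sin(th); d=p-[x,y]; a=d[:,0]*c+d[:,1]*s; b=-d[:,0]*s+d[:,1]*c
    rho=r-4e-3
    b2=abs(b)
    # flank: tangent point at angle 135deg: (-cos45,sin45)*rho, direction (cos45,sin45)
    q=np.sqrt(.5); t=(a+q*rho)*q+(b2-q*rho)*q
    nrm=-(a*q)+b2*q-rho   # normal (-q,q)
    tc=np.clip(t,0,.04)
    fl=np.hypot(np.maximum(0,np.abs(t-tc)),nrm)
    fl=np.where(t>.04,np.hypot(t-.04,nrm),np.abs(nrm))
    arc=np.abs(np.hypot(a,b)-rho)
    return np.where(t<0,arc,fl)
def fit(P,x0,th0=0):
    out=[]
    for r in (.022,.029,.036):
        best=None
        for t0 in (th0-.3,th0,th0+.3):
            f=lambda v:np.maximum(wall_mid_dist(P,*v,r)-.003,0)+.2*wall_mid_dist(P,*v,r)
            s=least_squares(f,[*x0,t0],loss="soft_l1",f_scale=.002)
            if best is None or s.cost<best.cost: best=s
        d=wall_mid_dist(P,*best.x,r)
        out.append((r,best.cost*1e6,best.x,d.mean()))
    return out
E
python3 - <<'E'
from fit import *
for n in ["top","side"]:
    c=robot.camera(n); W,ok=world(c)
    for ctr,x0 in [((.555,-.045),(.57,-.045)),((.735,-.02),(.75,-.02)),((.74,.165),(.76,.17))]:
        m=ok&(np.hypot(W[...,0]-ctr[0],W[...,1]-ctr[1])<.07)&(W[...,2]>.028)&(W[...,2]<.042)
        P=W[m][:,:2]
        for r,cost,x,d in fit(P,x0): print(n,ctr,len(P),r,round(cost,2),np.round(x,4),round(d*1e3,2))
E
```

```text
top (0.555, -0.045) 178 0.022 119.25 [ 0.5527 -0.0401  0.002 ] 2.41
top (0.555, -0.045) 178 0.029 42.97 [ 0.5614 -0.04    0.0033] 2.06
top (0.555, -0.045) 178 0.036 87.83 [ 0.5701 -0.0402  0.0079] 2.24
top (0.735, -0.02) 193 0.022 472.22 [ 0.7362 -0.023   0.4734] 3.56
top (0.735, -0.02) 193 0.029 163.71 [ 0.744  -0.0192  0.4698] 2.64
top (0.735, -0.02) 193 0.036 91.55 [ 0.7518 -0.0152  0.4626] 2.36
top (0.74, 0.165) 162 0.022 63.35 [ 0.7476  0.1702 -0.5765] 2.27
top (0.74, 0.165) 162 0.029 97.68 [ 0.7552  0.1653 -0.5756] 2.4
top (0.74, 0.165) 162 0.036 181.95 [ 0.7625  0.1606 -0.5792] 2.7
side (0.555, -0.045) 207 0.022 165.39 [ 0.552  -0.0413 -0.0047] 2.66
side (0.555, -0.045) 207 0.029 99.5 [ 0.5609 -0.0417  0.0088] 2.41
side (0.555, -0.045) 207 0.036 154.23 [ 0.5697 -0.0417  0.0092] 2.54
side (0.735, -0.02) 216 0.022 489.8 [ 0.7365 -0.0257  0.4905] 3.55
side (0.735, -0.02) 216 0.029 178.49 [ 0.7436 -0.0209  0.4846] 2.71
side (0.735, -0.02) 216 0.036 124.07 [ 0.751  -0.0165  0.4836] 2.52
side (0.74, 0.165) 141 0.022 90.42 [ 0.7466  0.1693 -0.5826] 2.49
side (0.74, 0.165) 141 0.029 113.51 [ 0.7543  0.1644 -0.5937] 2.6
side (0.74, 0.165) 141 0.036 180.77 [ 0.7616  0.1592 -0.5978] 2.87
```

```bash
cat >> h.py <<'E'
from scipy.spatial.transform import Rotation as Rot
def delta(x,y,z,yaw,o=None):
    "yaw: world angle of tool y axis from world y (mod pi), tool down"
    o=o or robot.get_obs()
    R0=Rot.from_quat(o["tool_rot"]).as_matrix(); best=None
    for k in (0,np.pi):
        a=yaw+k; ty=np.array([-np.sin(a),np.cos(a),0]); tz=np.array([0,0,-1.]); tx=np.cross(ty,tz)
        rv=Rot.from_matrix(R0.T@np.stack([tx,ty,tz],1)).as_rotvec()
        if best is None or np.linalg.norm(rv)<np.linalg.norm(best): best=rv
    d=R0.T@(np.array([x,y,z])-o["position"])
    print("cm",np.round(d*100,2),"rot",np.round(best,3),"rows",round(max(np.linalg.norm(d)/.0417,np.linalg.norm(best)/.125),1))
def rib(W,ok,ctr,zlo=.038,zhi=.052,rad=.035):
    m=ok&(np.hypot(W[...,0]-ctr[0],W[...,1]-ctr[1])<rad)&(W[...,2]>zlo)&(W[...,2]<zhi)
    P=W[m][:,:2].astype(np.float32)
    (cx,cy),(w,h),a=cv2.minAreaRect(P)
    mu=P.mean(0); U,S,V=np.linalg.svd(P-mu,full_matrices=False); v=V[0]*np.sign(V[0,0])
    print(len(P),"mean",np.round(mu,4),"rectc",round(cx,4),round(cy,4),"wh",round(w,4),round(h,4),a,"pca yaw",round(np.arctan2(v[1],v[0]),3),"z",np.round(np.median(W[m][:,2]),4))
E
python3 - <<'E'
from h import *
c=robot.camera("wrist"); print(c["tool_from_camera"].round(4),c["intrinsics"])
for n in ["top","side"]:
    c=robot.camera(n);W,ok=world(c)
    rib(W,ok,(.447,.226)); rib(W,ok,(.619,-.238))
delta(.447,.226,.2,0)
E
```

```text
[[ 5.000e-04 -9.581e-01 -2.864e-01  7.880e-02]
 [ 1.000e+00  1.000e-04  1.200e-03  2.200e-03]
 [-1.100e-03 -2.864e-01  9.581e-01 -1.616e-01]
 [ 0.000e+00  0.000e+00  0.000e+00  1.000e+00]] [[391.7454581    0.         322.75439003]
 [  0.         391.7454581  233.54130872]
 [  0.           0.           1.        ]]
85 mean [0.4477 0.2293] rectc 0.4472 0.2296 wh 0.0347 0.0121 8.685105323791504 pca yaw 0.171 z 0.0437
76 mean [ 0.6182 -0.2368] rectc 0.6181 -0.2372 wh 0.0345 0.0126 0.036873821169137955 pca yaw 0.073 z 0.0436
57 mean [0.447  0.2273] rectc 0.4472 0.2282 wh 0.0343 0.0149 10.237709045410156 pca yaw 0.181 z 0.0434
124 mean [ 0.6173 -0.2387] rectc 0.6175 -0.2373 wh 0.0357 0.0133 5.71019172668457 pca yaw 0.088 z 0.0431
cm [-30.55 -22.8    2.26] rot [-0.     0.    -0.447] rows 9.2
```

Request:
send_rows(
  deltas=[
    {"tx": -6.2,"ty": -4.6,"tz": 0.5,"rz": -0.12},
    {"tx": -12.4,"ty": -9.2,"tz": 1.0,"rz": -0.24},
    {"tx": -18.6,"ty": -13.8,"tz": 2.0,"rz": -0.36},
    {"tx": -24.8,"ty": -18.4,"tz": 3.0,"rz": -0.48},
    {"tx": -30.5,"ty": -22.8,"tz": 5.0,"rz": -0.6},
  ],
)

```text
schema error: expected keys tx, ty, tz, rx, ry, rz
```

```bash
python3 - <<'E'
from h import *
delta(.447,.2287,.12,.175)
E
```

```text
cm [-30.43 -22.56  10.26] rot [-0.     0.    -0.622] rows 9.4
```

Request:
send_rows(
  deltas=[
    {"tx": -3.2,"ty": -2.4,"tz": 0,"rx": 0,"ry": 0,"rz": -0.12},
    {"tx": -6.4,"ty": -4.8,"tz": 0,"rx": 0,"ry": 0,"rz": -0.24},
    {"tx": -9.6,"ty": -7.1,"tz": 0,"rx": 0,"ry": 0,"rz": -0.36},
    {"tx": -12.8,"ty": -9.5,"tz": 0,"rx": 0,"ry": 0,"rz": -0.48},
    {"tx": -16.0,"ty": -11.9,"tz": 0,"rx": 0,"ry": 0,"rz": -0.6},
  ],
)

```text
time: 1.57
position: [0.3612, 0.3903, 0.2227]
tool_rot: [-0.072, 0.997, 0.0, 0.0]
ft_force: [0.7, 0.1, 0.0]
grip_width: 0.0872
```

```bash
python3 - <<'E'
from h import *
delta(.447,.2287,.12,.175)
E
```

```text
cm [ -6.17 -17.22  10.27] rot [ 0.     0.    -0.031] rows 5.0
```

Request:
send_rows(
  deltas=[
    {"tx": -1.2,"ty": -3.4,"tz": 2.0,"rx": 0,"ry": 0,"rz": -0.03},
    {"tx": -2.4,"ty": -6.8,"tz": 4.0,"rx": 0,"ry": 0,"rz": -0.03},
    {"tx": -3.6,"ty": -10.2,"tz": 6.0,"rx": 0,"ry": 0,"rz": -0.03},
    {"tx": -4.8,"ty": -13.6,"tz": 8.0,"rx": 0,"ry": 0,"rz": -0.03},
    {"tx": -6.0,"ty": -17.0,"tz": 10.0,"rx": 0,"ry": 0,"rz": -0.03},
  ],
)

```text
time: 1.98
position: [0.4443, 0.2302, 0.1222]
tool_rot: [-0.084, 0.996, 0.0, 0.001]
ft_force: [0.0, -0.6, 0.0]
grip_width: 0.0869
```

```bash
python3 - <<'E'
from h import *
o=robot.get_obs(); c=robot.camera("wrist"); print(o["position"],o["joint_velocities"].max())
W,ok=world(c,o)
rib(W,ok,(.447,.2287))
cv2.imwrite("pics/w1.png",c["color"][:,:,::-1])
delta(.447,.2287,.014,.175,o)
E
```

```text
[0.44434686 0.23019277 0.12216371] 0.40550576915711556
1006 mean [0.447  0.2323] rectc 0.448 0.2323 wh 0.0359 0.0118 9.913506507873535 pca yaw 0.181 z 0.0442
cm [-0.22 -0.19 10.82] rot [ 0.     0.001 -0.007] rows 2.6
```

View pics/w1.png

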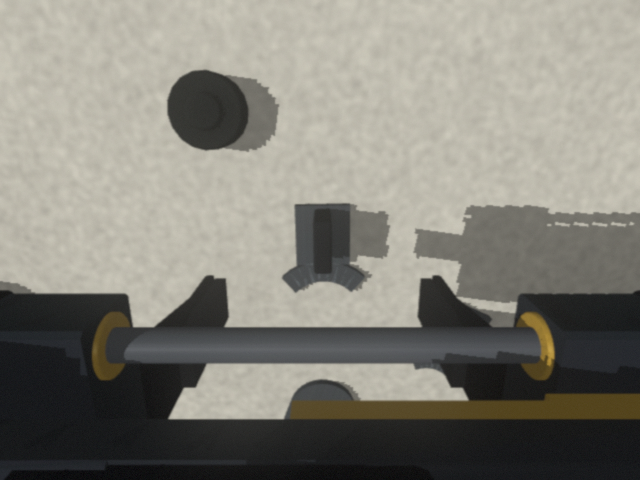

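The wrist view shows the concave leaf with its rib at (323,240), mouth pointing away from the robot at (325,285). I'll check the mouth radius in a rectified crop and measure again now that the arm has settled.

```bash
python3 - <<'E'
from h import *
for i in range(2):
    o=robot.get_obs(); c=robot.camera("wrist")
print(o["position"],abs(o["joint_velocities"]).max())
W,ok=world(c,o); rib(W,ok,(.447,.2287))
im=rect(c,.006,.40,.54,.16,.30,.0003,o)
# overlay: expected centre & three radii
g=np.array([.447,.2293]);yaw=.18
for r,col in ((.022,(255,0,0)),(.029,(0,255,0)),(.036,(0,0,255))):
    cc=g+(.04+r)*np.array([np.cos(yaw),np.sin(yaw)])
    cv2.ellipse(im,(int((.30-cc[1])/.0003),int((.54-cc[0])/.0003)),(int(r/.0003),)*2,0,0,360,col,1)
cv2.imwrite("pics/w1r.png",im[:,:,::-1])
delta(.447,.2295,.014,.18,o)
E
```

```text
[0.44472877 0.22731311 0.12021988] 0.08458885853709736
1010 mean [0.4472 0.2322] rectc 0.4481 0.2324 wh 0.036 0.012 10.327242851257324 pca yaw 0.183 z 0.0442
cm [-0.3   0.19 10.62] rot [-0.001 -0.004 -0.019] rows 2.5
```

View pics/w1r.png

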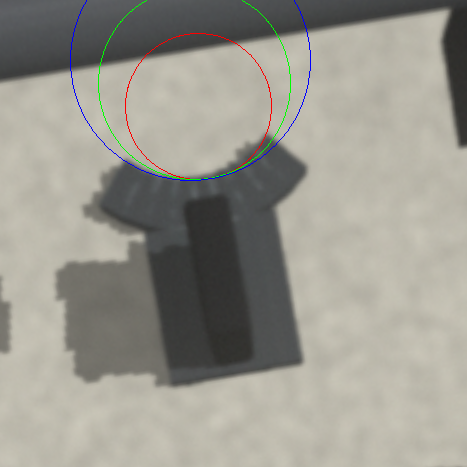

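Inner mouth ends are 43 mm apart, which gives r≈30 mm, so this is the medium leaf. Descending.

Request:
send_rows(
  deltas=[
    {"tx": -0.3,"ty": 0.4,"tz": 3.0,"rx": 0,"ry": 0,"rz": -0.02},
    {"tx": -0.3,"ty": 0.4,"tz": 6.5,"rx": 0,"ry": 0,"rz": -0.02},
    {"tx": -0.3,"ty": 0.4,"tz": 9.0,"rx": 0,"ry": 0,"rz": -0.02},
    {"tx": -0.3,"ty": 0.4,"tz": 10.4,"rx": 0,"ry": 0,"rz": -0.02},
    {"tx": -0.3,"ty": 0.4,"tz": 10.4,"rx": 0,"ry": 0,"rz": -0.02},
  ],
)

```text
time: 2.55
position: [0.4438, 0.2369, 0.0166]
tool_rot: [-0.094, 0.996, -0.0, -0.002]
ft_force: [0.4, -0.6, -0.0]
grip_width: 0.0871
```

Request:
send_rows(
  claw=0.5,
  squeeze=15,
  deltas=[
    {"tx": 0,"ty": 0,"tz": 0,"rx": 0,"ry": 0,"rz": 0},
    {"tx": 0,"ty": 0,"tz": 0,"rx": 0,"ry": 0,"rz": 0},
    {"tx": 0,"ty": 0,"tz": 0,"rx": 0,"ry": 0,"rz": 0},
    {"tx": 0,"ty": 0,"tz": 0,"rx": 0,"ry": 0,"rz": 0},
    {"tx": 0,"ty": 0,"tz": 0,"rx": 0,"ry": 0,"rz": 0},
  ],
)

```text
time: 2.97
position: [0.4464, 0.2364, 0.0197]
tool_rot: [-0.094, 0.996, 0.0, 0.001]
ft_force: [-0.1, -0.2, 0.2]
grip_width: 0.0617
```

```bash
python3 - <<'E'
from h import *
o=robot.get_obs(); print(o["time"],o["position"],o["tool_rot"],o["ft_force"],o["grip_width"])
E
```

```text
2.9667 [0.4463639  0.23640488 0.0196626 ] [-9.37460411e-02  9.95595529e-01  2.12807054e-04  1.08513944e-03] [-0.1302025  -0.238729    0.22080757] 0.06167074915255002
```

Request:
send_rows(
  deltas=[
    {"tx": -0.1,"ty": -0.4,"tz": 0.5,"rx": 0,"ry": 0,"rz": 0},
    {"tx": -0.1,"ty": -0.4,"tz": 0.5,"rx": 0,"ry": 0,"rz": 0},
    {"tx": -0.1,"ty": -0.4,"tz": 0.5,"rx": 0,"ry": 0,"rz": 0},
    {"tx": -0.1,"ty": -0.4,"tz": 0.5,"rx": 0,"ry": 0,"rz": 0},
    {"tx": -0.1,"ty": -0.4,"tz": 0.5,"rx": 0,"ry": 0,"rz": 0},
  ],
)

```text
time: 3.38
position: [0.4474, 0.2322, 0.0135]
tool_rot: [-0.094, 0.996, -0.0, -0.0]
ft_force: [-0.2, 0.0, 0.3]
grip_width: 0.0283
```

Request:
send_rows(
  deltas=[
    {"tx": 0,"ty": 0,"tz": 0,"rx": 0,"ry": 0,"rz": 0},
    {"tx": 0,"ty": 0,"tz": 0,"rx": 0,"ry": 0,"rz": 0},
    {"tx": 0,"ty": 0,"tz": 0,"rx": 0,"ry": 0,"rz": 0},
    {"tx": 0,"ty": 0,"tz": 0,"rx": 0,"ry": 0,"rz": 0},
    {"tx": 0,"ty": 0,"tz": 0,"rx": 0,"ry": 0,"rz": 0},
  ],
)

```text
time: 3.8
position: [0.4474, 0.2323, 0.0135]
tool_rot: [-0.094, 0.996, -0.0, -0.0]
ft_force: [0.4, -0.8, -1.0]
grip_width: 0.0117
```

```bash
python3 - <<'E'
from h import *
o=robot.get_obs(); print(o["time"],o["position"],o["tool_rot"],o["ft_force"],o["grip_width"])
c=robot.camera("wrist"); cv2.imwrite("pics/w2.png",c["color"][:,:,::-1])
E
```

```text
3.8 [0.44742174 0.23229303 0.01352611] [-9.37120919e-02  9.95599337e-01 -4.35985334e-05 -4.58072504e-05] [ 0.41773335 -0.84050884 -1.00931496] 0.01168563873460027
```

View pics/w2.png

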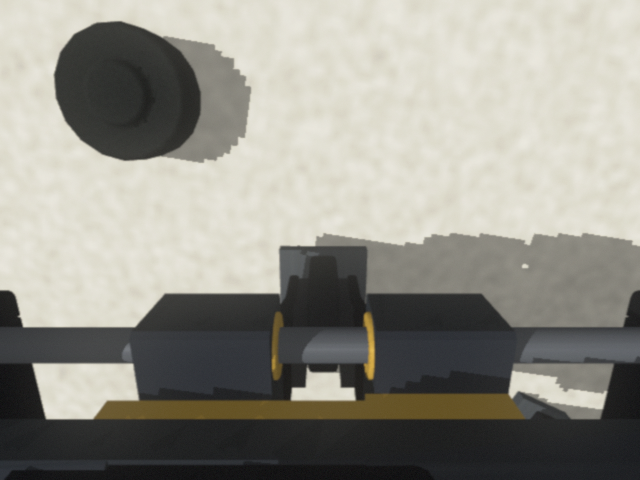

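Request:
send_rows(
  deltas=[
    {"tx": 0,"ty": 0,"tz": -1.5,"rx": 0,"ry": 0,"rz": 0},
    {"tx": 0,"ty": 0,"tz": -3.5,"rx": 0,"ry": 0,"rz": 0},
    {"tx": 0,"ty": 0,"tz": -5.5,"rx": 0,"ry": 0,"rz": 0},
    {"tx": 0,"ty": 0,"tz": -5.5,"rx": 0,"ry": 0,"rz": 0},
  ],
)

```text
time: 4.18
position: [0.4492, 0.233, 0.0711]
tool_rot: [-0.094, 0.996, 0.0, 0.003]
ft_force: [-0.0, -0.7, -0.7]
grip_width: 0.0121
```

```bash
python3 - <<'E'
from h import *
o=robot.get_obs(); print(o["grip_width"])
delta(.465,-.04,.068,0.005)
E
```

```text
0.012134042140773947
cm [  3.55 -27.11   0.28] rot [0.001 0.005 0.183] rows 6.6
```

Request:
send_rows(
  deltas=[
    {"tx": 0.4,"ty": -3.2,"tz": 0,"rx": 0,"ry": 0,"rz": 0.04},
    {"tx": 0.9,"ty": -7.0,"tz": 0,"rx": 0,"ry": 0,"rz": 0.08},
    {"tx": 1.4,"ty": -10.8,"tz": 0,"rx": 0,"ry": 0,"rz": 0.12},
    {"tx": 1.9,"ty": -14.6,"tz": 0,"rx": 0,"ry": 0,"rz": 0.16},
    {"tx": 2.4,"ty": -18.4,"tz": 0.2,"rx": 0,"ry": 0,"rz": 0.18},
  ],
)

```text
time: 4.6
position: [0.4578, 0.0457, 0.0661]
tool_rot: [-0.003, 1.0, 0.0, -0.0]
ft_force: [1.1, 0.4, -1.4]
grip_width: 0.0117
```

```bash
python3 - <<'E'
from h import *
delta(.465,-.04,.068,0.005)
E
```

```text
cm [-0.67 -8.58 -0.19] rot [ 0.    -0.     0.002] rows 2.1
```

Request:
send_rows(
  deltas=[
    {"tx": -0.3,"ty": -3.5,"tz": 0,"rx": 0,"ry": 0,"rz": 0},
    {"tx": -0.6,"ty": -6.5,"tz": 0,"rx": 0,"ry": 0,"rz": 0},
    {"tx": -0.6,"ty": -8.3,"tz": 0,"rx": 0,"ry": 0,"rz": 0},
    {"tx": -0.6,"ty": -8.3,"tz": 0,"rx": 0,"ry": 0,"rz": 0},
    {"tx": -0.6,"ty": -8.3,"tz": 0,"rx": 0,"ry": 0,"rz": 0},
  ],
)

```text
time: 5.02
position: [0.4644, -0.0366, 0.0659]
tool_rot: [-0.002, 1.0, 0.0, -0.001]
ft_force: [0.2, 1.5, -1.3]
grip_width: 0.012
```

```bash
python3 - <<'E'
from h import *
from fit import fit
o=robot.get_obs(); c=robot.camera("wrist"); print(o["position"],o["ft_force"])
cv2.imwrite("pics/w3.png",c["color"][:,:,::-1])
delta(.465,-.04,.0135,0.005,o)
W,ok=world(c,o)
m=ok&(np.hypot(W[...,0]-.555,W[...,1]+.045)<.07)&(W[...,2]>.028)&(W[...,2]<.042)
P=W[m][:,:2]; print(len(P))
if len(P)>100:
  for f in fit(P[::3],(.57,-.045)): print(f)
c=robot.camera("top"); cv2.imwrite("pics/t3.png",cv2.resize(c["color"][180:340,220:430,::-1],None,fx=3.5,fy=3.5))
E
```

```text
[ 0.46437944 -0.03655637  0.06589756] [ 0.22433255  1.46471867 -1.30646989]
cm [-0.07 -0.35  5.24] rot [ 0.001 -0.001 -0.   ] rows 1.3
961
(0.022, np.float64(106.58855039245007), array([ 0.55465153, -0.03664598,  0.25830699]), np.float64(0.0022135113532337596))
(0.029, np.float64(116.25061140608588), array([ 0.56207264, -0.03671486,  0.16726787]), np.float64(0.00230058605734249))
(0.036, np.float64(144.29186145475563), array([ 0.56937252, -0.03697913,  0.19363155]), np.float64(0.0023665850935947826))
```

View pics/w3.png

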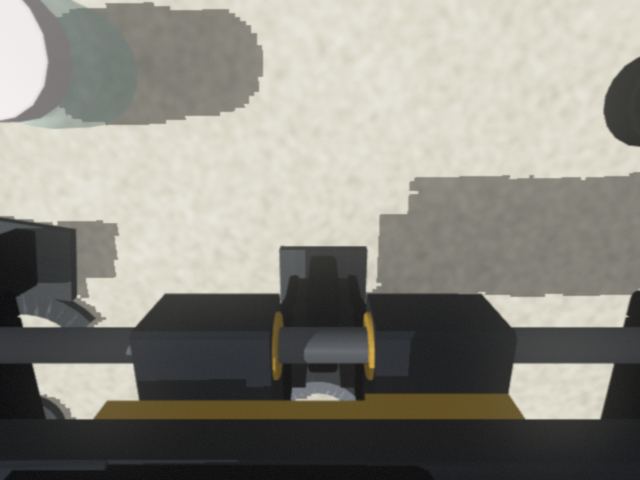

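View pics/t3.png

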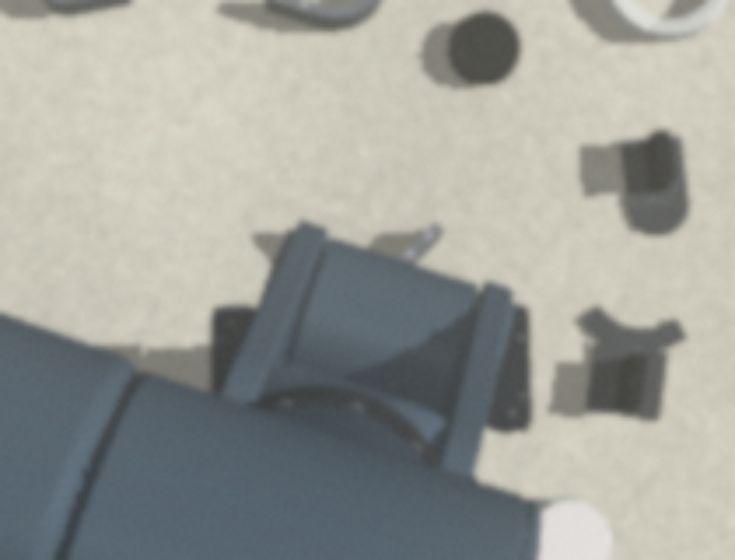

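Request:
send_rows(
  deltas=[
    {"tx": 0,"ty": 0,"tz": 2.0,"rx": 0,"ry": 0,"rz": 0},
    {"tx": 0,"ty": 0,"tz": 4.0,"rx": 0,"ry": 0,"rz": 0},
    {"tx": 0,"ty": 0,"tz": 4.8,"rx": 0,"ry": 0,"rz": 0},
    {"tx": 0,"ty": 0,"tz": 4.8,"rx": 0,"ry": 0,"rz": 0},
    {"tx": 0,"ty": 0,"tz": 4.8,"rx": 0,"ry": 0,"rz": 0},
  ],
)

```text
time: 5.53
position: [0.4643, -0.0348, 0.0183]
tool_rot: [-0.005, 1.0, 0.0, -0.001]
ft_force: [-0.4, 0.3, -1.2]
grip_width: 0.0115
```

```bash
python3 - <<'E'
from h import *
c=robot.camera("side");c=robot.camera("side");o=robot.get_obs()
print(o["position"],o["ft_force"],o["moment"],o["tool_rot"])
delta(.465,-.037,.0135,0.005,o)
cv2.imwrite("pics/s3.png",cv2.resize(c["color"][180:340,220:430,::-1],None,fx=3.5,fy=3.5))
E
```

```text
[ 0.46515217 -0.03542007  0.01911638] [-0.23092068 -0.88270503 -1.65793235] [ 0.0292851  -0.03655423  0.01341215] [-4.32190186e-03  9.99990573e-01 -1.27090343e-04  3.98603311e-04]
cm [ 0.02 -0.16  0.56] rot [-0.     0.001  0.004] rows 0.1
```

View pics/s3.png

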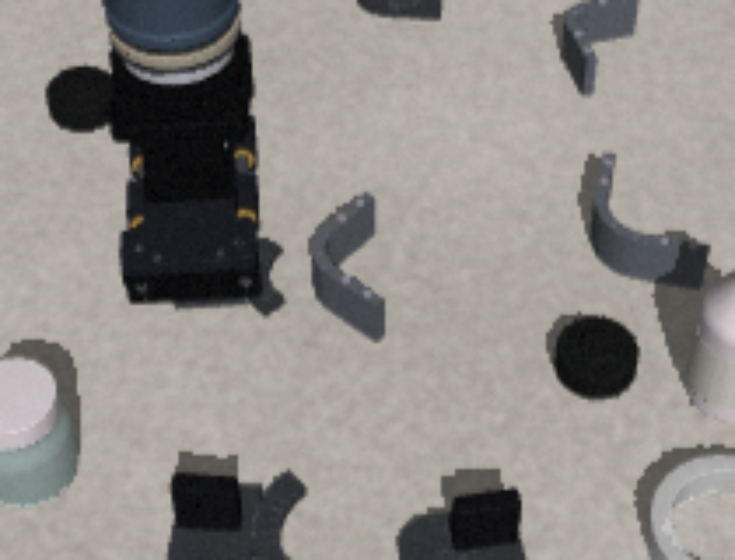

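The side view shows the concave mouth at (275,275) facing the corner apex at (315,250), lined up with it. I'll lower it onto the bench now.

Request:
send_rows(
  deltas=[
    {"tx": 0,"ty": -0.15,"tz": 0.2,"rx": 0,"ry": 0,"rz": 0},
    {"tx": 0,"ty": -0.15,"tz": 0.4,"rx": 0,"ry": 0,"rz": 0},
    {"tx": 0,"ty": -0.15,"tz": 0.55,"rx": 0,"ry": 0,"rz": 0},
    {"tx": 0,"ty": -0.15,"tz": 0.55,"rx": 0,"ry": 0,"rz": 0},
    {"tx": 0,"ty": -0.15,"tz": 0.55,"rx": 0,"ry": 0,"rz": 0},
  ],
)

```text
time: 6.05
position: [0.4653, -0.0376, 0.0134]
tool_rot: [-0.004, 1.0, -0.0, 0.001]
ft_force: [0.7, -0.6, 2.5]
grip_width: 0.0123
```

Request:
send_rows(
  deltas=[
    {"tx": -0.4,"ty": 0,"tz": 0,"rx": 0,"ry": 0,"rz": 0},
    {"tx": -0.9,"ty": 0,"tz": 0,"rx": 0,"ry": 0,"rz": 0},
    {"tx": -1.4,"ty": 0,"tz": 0,"rx": 0,"ry": 0,"rz": 0},
    {"tx": -1.7,"ty": 0,"tz": 0,"rx": 0,"ry": 0,"rz": 0},
    {"tx": -1.7,"ty": 0,"tz": 0,"rx": 0,"ry": 0,"rz": 0},
  ],
)

```text
time: 6.47
position: [0.481, -0.0369, 0.0134]
tool_rot: [-0.004, 1.0, 0.0, -0.001]
ft_force: [-2.3, 0.0, 4.7]
grip_width: 0.0119
```

```bash
python3 - <<'E'
from h import *
o=robot.get_obs()
print(o["position"],o["ft_force"],o["moment"],o["tool_rot"])
delta(.492,-.037,.0135,0.005,o)
E
```

```text
[ 0.48100777 -0.03690176  0.013388  ] [-2.3449129   0.03014484  4.69217322] [ 0.13695974  0.32030467 -0.06167523] [-3.93339861e-03  9.99991648e-01  3.06420797e-04 -1.06660599e-03]
cm [-1.1  -0.02 -0.01] rot [ 0.001 -0.002  0.003] rows 0.3
```

Request:
send_rows(
  deltas=[
    {"tx": -0.2,"ty": 0,"tz": 0,"rx": 0,"ry": 0,"rz": 0},
    {"tx": -0.4,"ty": 0,"tz": 0,"rx": 0,"ry": 0,"rz": 0},
    {"tx": -0.6,"ty": 0,"tz": -0.02,"rx": 0,"ry": 0,"rz": 0},
    {"tx": -0.7,"ty": 0,"tz": -0.02,"rx": 0,"ry": 0,"rz": 0},
  ],
)

```text
time: 6.8
position: [0.4881, -0.037, 0.0134]
tool_rot: [-0.004, 1.0, 0.0, -0.001]
ft_force: [-3.9, -0.7, 6.8]
grip_width: 0.0114
```

Request:
send_rows(
  deltas=[
    {"tx": -0.1,"ty": 0,"tz": 0,"rx": 0,"ry": 0,"rz": 0},
    {"tx": -0.1,"ty": 0,"tz": 0,"rx": 0,"ry": 0,"rz": 0},
  ],
)

```text
time: 6.97
position: [0.4886, -0.0369, 0.0134]
tool_rot: [-0.004, 1.0, 0.0, -0.001]
ft_force: [-3.5, -0.7, 5.4]
grip_width: 0.012
```

Request:
send_rows(
  deltas=[
    {"tx": -0.1,"ty": 0,"tz": -0.03,"rx": 0,"ry": 0,"rz": 0},
    {"tx": -0.1,"ty": 0,"tz": -0.03,"rx": 0,"ry": 0,"rz": 0},
  ],
)

```text
time: 7.13
position: [0.4911, -0.0373, 0.0134]
tool_rot: [-0.004, 1.0, -0.0, 0.0]
ft_force: [-0.9, -0.5, 2.2]
grip_width: 0.0119
```

Request:
send_rows(
  deltas=[
    {"tx": -0.1,"ty": 0,"tz": 0,"rx": 0,"ry": 0,"rz": 0},
    {"tx": -0.1,"ty": 0,"tz": 0,"rx": 0,"ry": 0,"rz": 0},
  ],
)

```text
time: 7.3
position: [0.4912, -0.0372, 0.0134]
tool_rot: [-0.004, 1.0, 0.0, -0.001]
ft_force: [-3.2, -1.0, 1.7]
grip_width: 0.012
```

Request:
send_rows(
  deltas=[
    {"tx": -0.1,"ty": 0,"tz": 0,"rx": 0,"ry": 0,"rz": 0},
    {"tx": -0.1,"ty": 0,"tz": 0,"rx": 0,"ry": 0,"rz": 0},
  ],
)

```text
time: 7.47
position: [0.4914, -0.0371, 0.0134]
tool_rot: [-0.004, 1.0, 0.0, -0.002]
ft_force: [-5.6, -2.4, 3.1]
grip_width: 0.012
```

Request:
send_rows(
  deltas=[
    {"tx": 0,"ty": -0.1,"tz": 0,"rx": 0,"ry": 0,"rz": 0},
    {"tx": 0,"ty": -0.1,"tz": 0,"rx": 0,"ry": 0,"rz": 0},
  ],
)

```text
time: 7.63
position: [0.4916, -0.0377, 0.0134]
tool_rot: [-0.004, 1.0, 0.0, -0.001]
ft_force: [-3.8, 0.1, 2.7]
grip_width: 0.0123
```

Request:
send_rows(
  deltas=[
    {"tx": 0,"ty": -0.1,"tz": 0,"rx": 0,"ry": 0,"rz": 0},
    {"tx": 0,"ty": -0.1,"tz": 0,"rx": 0,"ry": 0,"rz": 0},
  ],
)

```text
time: 7.8
position: [0.4928, -0.0391, 0.0134]
tool_rot: [-0.004, 1.0, 0.0, -0.0]
ft_force: [-3.2, -0.2, 2.1]
grip_width: 0.012
```

```bash
python3 - <<'E'
from h import *
o=robot.get_obs()
print(o["position"],o["ft_force"],o["moment"],o["tool_rot"])
E
```

```text
[ 0.49277228 -0.03911671  0.01341465] [-3.23456117 -0.21117732  2.11314315] [ 0.06444468  0.66473369 -0.08247901] [-3.78492225e-03  9.99992821e-01  7.92975546e-05 -1.61235784e-04]
```

Request:
send_rows(
  deltas=[
    {"tx": -0.1,"ty": 0,"tz": 0,"rx": 0,"ry": 0,"rz": 0},
    {"tx": -0.1,"ty": 0,"tz": 0,"rx": 0,"ry": 0,"rz": 0},
  ],
)

```text
time: 7.97
position: [0.4928, -0.039, 0.0134]
tool_rot: [-0.004, 1.0, 0.0, -0.001]
ft_force: [-4.9, -1.3, 2.3]
grip_width: 0.0118
```

Request:
send_rows(
  deltas=[
    {"tx": -0.1,"ty": 0,"tz": 0,"rx": 0,"ry": 0,"rz": 0},
    {"tx": -0.1,"ty": 0,"tz": 0,"rx": 0,"ry": 0,"rz": 0},
  ],
)

```text
time: 8.13
position: [0.4928, -0.0389, 0.0134]
tool_rot: [-0.004, 1.0, 0.0, -0.002]
ft_force: [-6.4, -2.0, 3.2]
grip_width: 0.0123
```

Request:
send_rows(
  deltas=[
    {"tx": -0.1,"ty": 0,"tz": 0,"rx": 0,"ry": 0,"rz": 0},
    {"tx": -0.1,"ty": 0,"tz": 0,"rx": 0,"ry": 0,"rz": 0},
    {"tx": -0.1,"ty": 0,"tz": 0,"rx": 0,"ry": 0,"rz": 0},
  ],
)

```text
time: 8.38
position: [0.4929, -0.0388, 0.0134]
tool_rot: [-0.004, 1.0, 0.001, -0.003]
ft_force: [-8.4, -2.7, 4.4]
grip_width: 0.0121
```

```bash
python3 - <<'E'
from h import *
o=robot.get_obs()
print(o["position"],o["ft_force"],o["moment"],o["tool_rot"])
E
```

```text
[ 0.49289905 -0.03884009  0.01342988] [-8.35483859 -2.73348716  4.35905101] [-0.4434756   1.29674511 -0.21145067] [-3.87041059e-03  9.99987720e-01  5.63816113e-04 -3.04327693e-03]
```

Request:
send_rows(
  deltas=[
    {"tx": 0.1,"ty": -0.1,"tz": 0,"rx": 0,"ry": 0,"rz": 0},
    {"tx": 0.1,"ty": -0.1,"tz": 0,"rx": 0,"ry": 0,"rz": 0},
  ],
)

```text
time: 8.55
position: [0.4933, -0.0399, 0.0134]
tool_rot: [-0.004, 1.0, 0.0, -0.002]
ft_force: [-5.5, -1.2, 2.3]
grip_width: 0.0119
```

Request:
send_rows(
  deltas=[
    {"tx": 0.05,"ty": -0.1,"tz": 0,"rx": 0,"ry": 0,"rz": 0},
    {"tx": 0.05,"ty": -0.1,"tz": 0,"rx": 0,"ry": 0,"rz": 0},
  ],
)

```text
time: 8.72
position: [0.4933, -0.0405, 0.0134]
tool_rot: [-0.004, 1.0, 0.001, -0.001]
ft_force: [-4.8, 2.4, 2.1]
grip_width: 0.0118
```

Request:
send_rows(
  deltas=[
    {"tx": 0,"ty": -0.1,"tz": 0,"rx": 0,"ry": 0,"rz": 0},
    {"tx": 0,"ty": -0.1,"tz": 0,"rx": 0,"ry": 0,"rz": 0},
  ],
)

```text
time: 8.88
position: [0.4933, -0.0409, 0.0134]
tool_rot: [-0.004, 1.0, 0.001, -0.001]
ft_force: [-3.8, 4.7, 2.2]
grip_width: 0.0119
```

Request:
send_rows(
  deltas=[
    {"tx": -0.05,"ty": 0.15,"tz": 0,"rx": 0,"ry": 0,"rz": 0},
    {"tx": -0.1,"ty": 0.15,"tz": 0,"rx": 0,"ry": 0,"rz": 0},
    {"tx": -0.1,"ty": 0.15,"tz": 0,"rx": 0,"ry": 0,"rz": 0},
    {"tx": -0.1,"ty": 0.15,"tz": 0,"rx": 0,"ry": 0,"rz": 0},
    {"tx": -0.1,"ty": 0.15,"tz": 0,"rx": 0,"ry": 0,"rz": 0},
  ],
)

```text
time: 9.3
position: [0.4933, -0.04, 0.0134]
tool_rot: [-0.004, 1.0, 0.001, -0.002]
ft_force: [-6.6, 0.3, 3.6]
grip_width: 0.0119
```

```bash
python3 - <<'E'
from h import *
o=robot.get_obs()
print(o["position"],o["ft_force"],o["moment"],o["tool_rot"])
c=robot.camera("side"); cv2.imwrite("pics/s4.png",cv2.resize(c["color"][200:300,240:380,::-1],None,fx=5,fy=5,interpolation=cv2.INTER_CUBIC))
E
```

```text
[ 0.49327004 -0.03998191  0.01342691] [-6.60021669  0.33708202  3.63880749] [ 0.04776935  1.08922241 -0.0297623 ] [-4.12430349e-03  9.99988914e-01  5.80244343e-04 -2.19668832e-03]
```

View pics/s4.png

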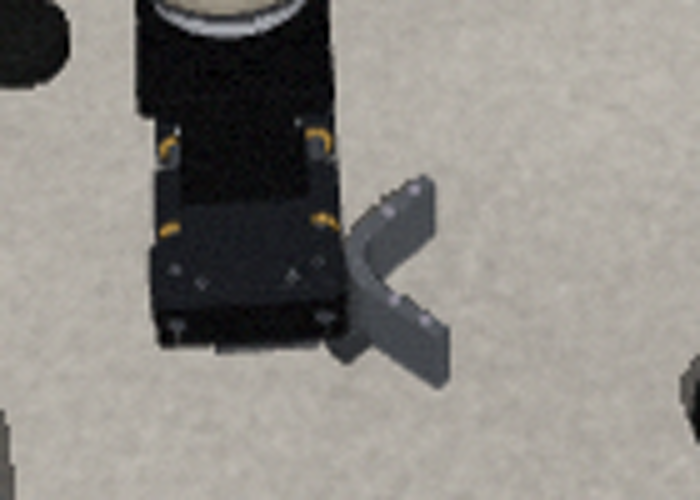

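The concave leaf is seated: lateral force changes sign either side of y=-0.040 while x stays at 0.4933, and Fx is -6.6 N. I'll relax the push, then release and rise.

Request:
send_rows(
  deltas=[
    {"tx": 0.1,"ty": 0,"tz": -0.02,"rx": 0,"ry": 0,"rz": 0},
    {"tx": 0.15,"ty": 0,"tz": -0.04,"rx": 0,"ry": 0,"rz": 0},
  ],
)

```text
time: 9.52
position: [0.4933, -0.0402, 0.0136]
tool_rot: [-0.004, 1.0, 0.0, -0.001]
ft_force: [-1.5, 1.2, -2.7]
grip_width: 0.0119
```

Request:
send_rows(
  claw=4.0,
  deltas=[
    {"tx": 0,"ty": 0,"tz": 0,"rx": 0,"ry": 0,"rz": 0},
    {"tx": 0,"ty": 0,"tz": 0,"rx": 0,"ry": 0,"rz": 0},
    {"tx": 0,"ty": 0,"tz": 0,"rx": 0,"ry": 0,"rz": 0},
    {"tx": 0,"ty": 0,"tz": 0,"rx": 0,"ry": 0,"rz": 0},
    {"tx": 0,"ty": 0,"tz": 0,"rx": 0,"ry": 0,"rz": 0},
  ],
)

```text
time: 9.93
position: [0.495, -0.041, 0.0142]
tool_rot: [-0.004, 1.0, -0.0, 0.001]
ft_force: [-0.4, 0.0, 0.7]
grip_width: 0.0361
```

Request:
send_rows(
  deltas=[
    {"tx": 0,"ty": 0,"tz": -1.5,"rx": 0,"ry": 0,"rz": 0},
    {"tx": 0,"ty": 0,"tz": -4.5,"rx": 0,"ry": 0,"rz": 0},
    {"tx": 0,"ty": 0,"tz": -8.0,"rx": 0,"ry": 0,"rz": 0},
    {"tx": 0,"ty": 0,"tz": -10.0,"rx": 0,"ry": 0,"rz": 0},
    {"tx": 0,"ty": 0,"tz": -10.0,"rx": 0,"ry": 0,"rz": 0},
  ],
)

```text
time: 10.35
position: [0.4971, -0.0416, 0.1181]
tool_rot: [-0.004, 1.0, -0.002, 0.005]
ft_force: [0.9, -0.5, -0.0]
grip_width: 0.0399
```

```bash
python3 - <<'E'
from h import *
o=robot.get_obs(); c=robot.camera("wrist");o=robot.get_obs(); c=robot.camera("wrist"); print(o["position"])
W,ok=world(c,o); rib(W,ok,(.493,-.04))
cv2.imwrite("pics/w5.png",c["color"][:,:,::-1])
delta(.618,-.234,.12,.08,o)
c=robot.camera("side"); cv2.imwrite("pics/s5.png",cv2.resize(c["color"][200:300,240:380,::-1],None,fx=5,fy=5,interpolation=cv2.INTER_CUBIC))
E
```

```text
[ 0.49591243 -0.04125581  0.11623285]
1042 mean [ 0.4926 -0.0384] rectc 0.4934 -0.0385 wh 0.036 0.0116 0.7678537368774414 pca yaw 0.01 z 0.0442
cm [-12.06 -19.37  -0.26] rot [-0.002  0.006 -0.072] rows 5.5
```

View pics/w5.png

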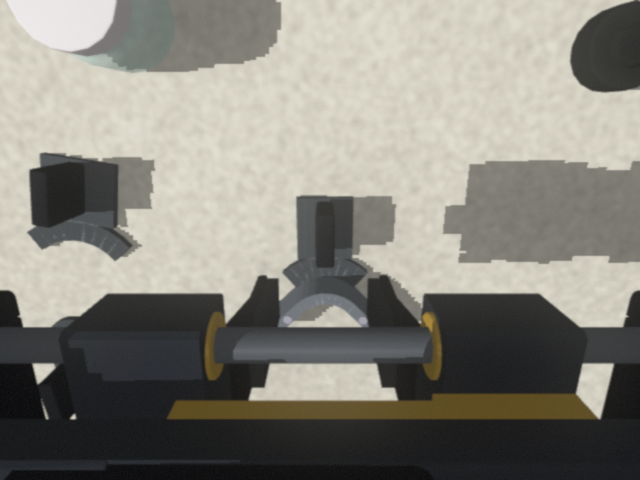

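View pics/s5.png

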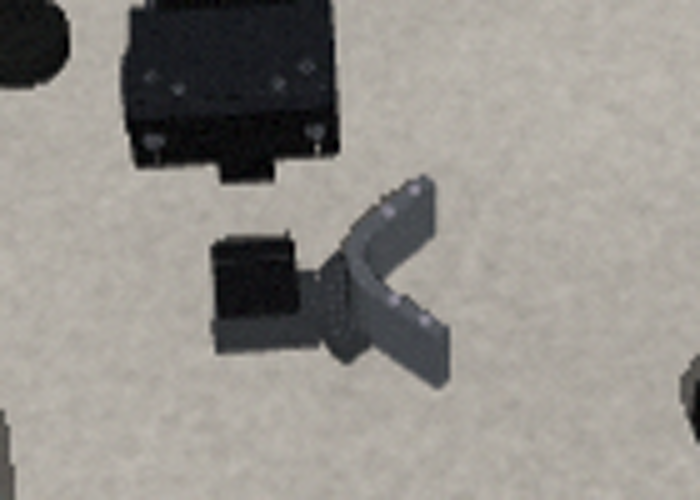

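Both pictures show the concave leaf flush on the outside curve, at (325,265) in the wrist view. Next is the convex medium leaf.

Request:
send_rows(
  claw=7,
  deltas=[
    {"tx": -2.0,"ty": -3.2,"tz": 0,"rx": 0,"ry": 0,"rz": -0.03},
    {"tx": -4.2,"ty": -6.6,"tz": 0,"rx": 0,"ry": 0,"rz": -0.05},
    {"tx": -6.2,"ty": -10.0,"tz": 0,"rx": 0,"ry": 0,"rz": -0.07},
    {"tx": -8.3,"ty": -13.4,"tz": 0,"rx": 0,"ry": 0,"rz": -0.07},
    {"tx": -10.4,"ty": -16.8,"tz": 0,"rx": 0,"ry": 0,"rz": -0.07},
  ],
)

```text
time: 10.92
position: [0.5988, -0.2089, 0.1116]
tool_rot: [-0.039, 0.999, 0.001, -0.002]
ft_force: [0.7, 1.1, -0.3]
grip_width: 0.0648
```

Request:
send_rows(
  deltas=[
    {"tx": -1.5,"ty": -2.3,"tz": 0,"rx": 0,"ry": 0,"rz": 0},
    {"tx": -1.5,"ty": -2.3,"tz": 0,"rx": 0,"ry": 0,"rz": 0},
    {"tx": -1.5,"ty": -2.3,"tz": 0,"rx": 0,"ry": 0,"rz": 0},
    {"tx": -1.5,"ty": -2.3,"tz": 0,"rx": 0,"ry": 0,"rz": 0},
  ],
)

```text
time: 11.25
position: [0.614, -0.2283, 0.1117]
tool_rot: [-0.039, 0.999, 0.002, -0.002]
ft_force: [-0.4, 0.0, 0.4]
grip_width: 0.0698
```

```bash
python3 - <<'E'
from h import *
o=robot.get_obs(); c=robot.camera("wrist");o=robot.get_obs(); c=robot.camera("wrist"); print(o["position"],o["joint_velocities"])
W,ok=world(c,o); rib(W,ok,(.618,-.234))
cv2.imwrite("pics/w6.png",c["color"][:,:,::-1])
im=rect(c,.006,.53,.67,-.30,-.16,.0003,o); cv2.imwrite("pics/w6r.png",im[:,:,::-1])
delta(.618,-.234,.0135,.08,o)
E
```

```text
[ 0.61397833 -0.22784163  0.11214608] [ 0.01001533 -0.01637731  0.00341317 -0.00132262 -0.00347041  0.00037209]
1069 mean [ 0.6183 -0.2347] rectc 0.6194 -0.2348 wh 0.0359 0.012 5.32375955581665 pca yaw 0.098 z 0.0442
cm [-0.39 -0.68  9.86] rot [ 0.003 -0.004 -0.002] rows 2.4
```

View pics/w6.png

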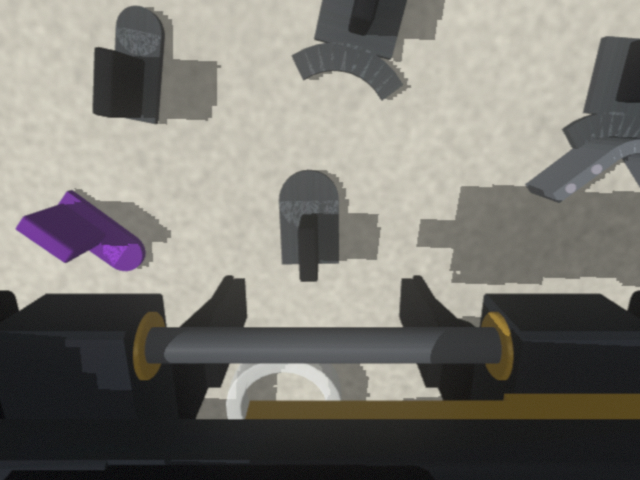

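View pics/w6r.png

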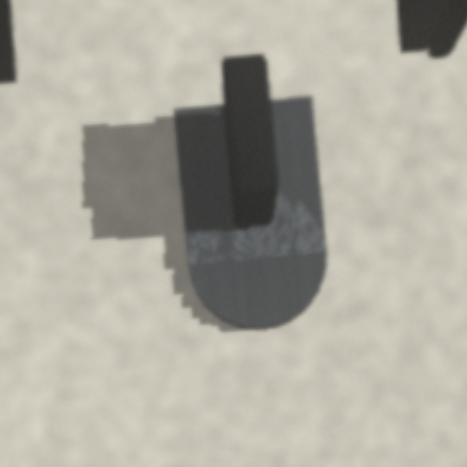

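Request:
send_rows(
  deltas=[
    {"tx": -0.75,"ty": -0.8,"tz": 2.5,"rx": 0,"ry": 0,"rz": -0.01},
    {"tx": -0.75,"ty": -0.8,"tz": 6.0,"rx": 0,"ry": 0,"rz": -0.01},
    {"tx": -0.75,"ty": -0.8,"tz": 8.5,"rx": 0,"ry": 0,"rz": -0.01},
    {"tx": -0.75,"ty": -0.8,"tz": 9.6,"rx": 0,"ry": 0,"rz": -0.01},
    {"tx": -0.75,"ty": -0.8,"tz": 9.6,"rx": 0,"ry": 0,"rz": -0.01},
  ],
)

```text
time: 11.77
position: [0.6212, -0.2345, 0.0148]
tool_rot: [-0.044, 0.999, 0.002, -0.003]
ft_force: [-0.5, 0.0, 0.5]
grip_width: 0.0703
```

Request:
send_rows(
  claw=0.5,
  squeeze=15,
  deltas=[
    {"tx": 0,"ty": 0,"tz": 0,"rx": 0,"ry": 0,"rz": 0},
    {"tx": 0,"ty": 0,"tz": 0,"rx": 0,"ry": 0,"rz": 0},
    {"tx": 0,"ty": 0,"tz": 0,"rx": 0,"ry": 0,"rz": 0},
  ],
)

```text
time: 12.02
position: [0.6253, -0.2375, 0.0201]
tool_rot: [-0.044, 0.999, -0.001, 0.002]
ft_force: [-0.4, -0.3, 0.2]
grip_width: 0.0572
```

```bash
python3 - <<'E'
from h import *
o=robot.get_obs(); print(o["position"])
delta(.622,-.235,.0135,.09,o)
E
```

```text
[ 0.62533113 -0.23754628  0.02011682]
cm [0.31 0.28 0.66] rot [-0.002  0.003 -0.002] rows 0.2
```

Request:
send_rows(
  deltas=[
    {"tx": 0.1,"ty": 0.1,"tz": 0.3,"rx": 0,"ry": 0,"rz": 0},
    {"tx": 0.1,"ty": 0.1,"tz": 0.3,"rx": 0,"ry": 0,"rz": 0},
    {"tx": 0.1,"ty": 0.1,"tz": 0.3,"rx": 0,"ry": 0,"rz": 0},
  ],
)

```text
time: 12.27
position: [0.6229, -0.2361, 0.0155]
tool_rot: [-0.044, 0.999, -0.0, 0.0]
ft_force: [0.1, -0.0, 0.6]
grip_width: 0.0376
```

```bash
python3 - <<'E'
from h import *
o=robot.get_obs(); print(o["position"],o["joint_velocities"],o["tool_rot"])
delta(.622,-.235,.0135,.09,o)
E
```

```text
[ 0.62294569 -0.23611614  0.01553058] [-0.00040624  0.0052551  -0.001683   -0.00172594 -0.00109132  0.00118151] [-4.38191637e-02  9.99039438e-01 -1.55269097e-04  2.40876644e-04]
cm [0.08 0.12 0.2 ] rot [-0.     0.    -0.002] rows 0.1
```

Request:
send_rows(
  deltas=[
    {"tx": 0.05,"ty": 0.1,"tz": 0.2,"rx": 0,"ry": 0,"rz": 0},
    {"tx": 0.05,"ty": 0.1,"tz": 0.2,"rx": 0,"ry": 0,"rz": 0},
    {"tx": 0.05,"ty": 0.1,"tz": 0.2,"rx": 0,"ry": 0,"rz": 0},
    {"tx": 0.05,"ty": 0.1,"tz": 0.2,"rx": 0,"ry": 0,"rz": 0},
    {"tx": 0.05,"ty": 0.1,"tz": 0.2,"rx": 0,"ry": 0,"rz": 0},
  ],
)

```text
time: 12.68
position: [0.6223, -0.2353, 0.0128]
tool_rot: [-0.044, 0.999, -0.0, -0.0]
ft_force: [-1.1, 0.3, -0.5]
grip_width: 0.0118
```

Request:
send_rows(
  deltas=[
    {"tx": 0,"ty": 0,"tz": 0,"rx": 0,"ry": 0,"rz": 0},
    {"tx": 0,"ty": 0,"tz": 0,"rx": 0,"ry": 0,"rz": 0},
  ],
)

```text
time: 12.85
position: [0.6223, -0.2352, 0.0129]
tool_rot: [-0.044, 0.999, -0.0, -0.0]
ft_force: [-0.6, -0.5, -0.9]
grip_width: 0.0119
```

```bash
python3 - <<'E'
from h import *
o=robot.get_obs(); c=robot.camera("wrist"); print(o["position"],o["tool_rot"],o["ft_force"],o["grip_width"])
cv2.imwrite("pics/w7.png",c["color"][:,:,::-1])
E
```

```text
[ 0.62232443 -0.23523281  0.01287687] [-4.37887501e-02  9.99040812e-01 -4.55067206e-05 -1.15635878e-05] [-0.6232555  -0.45285201 -0.93853175] 0.011947099149029387
```

View pics/w7.png

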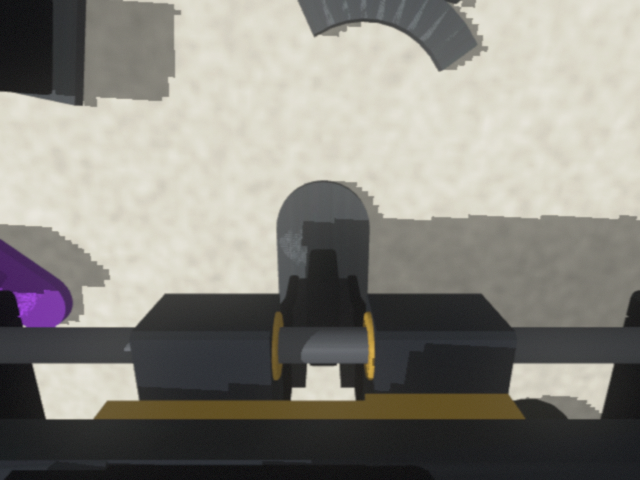

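Request:
send_rows(
  deltas=[
    {"tx": 0,"ty": 0,"tz": -1.5,"rx": 0,"ry": 0,"rz": 0},
    {"tx": 0,"ty": 0,"tz": -3.5,"rx": 0,"ry": 0,"rz": 0},
    {"tx": 0,"ty": 0,"tz": -5.5,"rx": 0,"ry": 0,"rz": 0},
    {"tx": 0,"ty": 0,"tz": -5.5,"rx": 0,"ry": 0,"rz": 0},
  ],
)

```text
time: 13.23
position: [0.6248, -0.2364, 0.0717]
tool_rot: [-0.044, 0.999, -0.002, 0.003]
ft_force: [0.8, -1.2, -0.8]
grip_width: 0.0122
```

```bash
python3 - <<'E'
from h import *
o=robot.get_obs(); print(o["grip_width"])
delta(.63,-.0402,.068,0.007)
E
```

```text
0.012243898019691234
cm [-2.24 19.5   0.3 ] rot [-0.004  0.006  0.081] rows 4.7
```

Request:
send_rows(
  deltas=[
    {"tx": -0.5,"ty": 3.5,"tz": 0,"rx": 0,"ry": 0,"rz": 0.02},
    {"tx": -0.9,"ty": 7.5,"tz": 0,"rx": 0,"ry": 0,"rz": 0.04},
    {"tx": -1.4,"ty": 11.5,"tz": 0,"rx": 0,"ry": 0,"rz": 0.06},
    {"tx": -1.9,"ty": 15.5,"tz": 0,"rx": 0,"ry": 0,"rz": 0.08},
    {"tx": -2.4,"ty": 18.4,"tz": 0,"rx": 0,"ry": 0,"rz": 0.08},
  ],
)

```text
time: 13.65
position: [0.6284, -0.0462, 0.0666]
tool_rot: [-0.004, 1.0, 0.001, -0.002]
ft_force: [-0.6, -0.3, -1.3]
grip_width: 0.0119
```

Request:
send_rows(
  deltas=[
    {"tx": 0,"ty": 1.0,"tz": 0,"rx": 0,"ry": 0,"rz": 0},
    {"tx": 0,"ty": 1.0,"tz": 0,"rx": 0,"ry": 0,"rz": 0},
    {"tx": 0,"ty": 1.0,"tz": 0,"rx": 0,"ry": 0,"rz": 0},
    {"tx": 0,"ty": 1.0,"tz": 0,"rx": 0,"ry": 0,"rz": 0},
    {"tx": 0,"ty": 1.0,"tz": 0,"rx": 0,"ry": 0,"rz": 0},
  ],
)

```text
time: 14.07
position: [0.6302, -0.0418, 0.0678]
tool_rot: [-0.003, 1.0, -0.0, 0.0]
ft_force: [0.6, -0.1, -1.2]
grip_width: 0.0119
```

```bash
python3 - <<'E'
from h import *
o=robot.get_obs(); c=robot.camera("wrist"); print(o["position"],o["joint_velocities"])
cv2.imwrite("pics/w8.png",c["color"][:,:,::-1])
delta(.63,-.0402,.018,0.007)
E
```

```text
[ 0.63024364 -0.04179506  0.06775252] [-0.00405586 -0.00253031 -0.00042763  0.00192353  0.0019658   0.001434  ]
cm [0.02 0.16 4.98] rot [-0.     0.    -0.002] rows 1.2
```

View pics/w8.png

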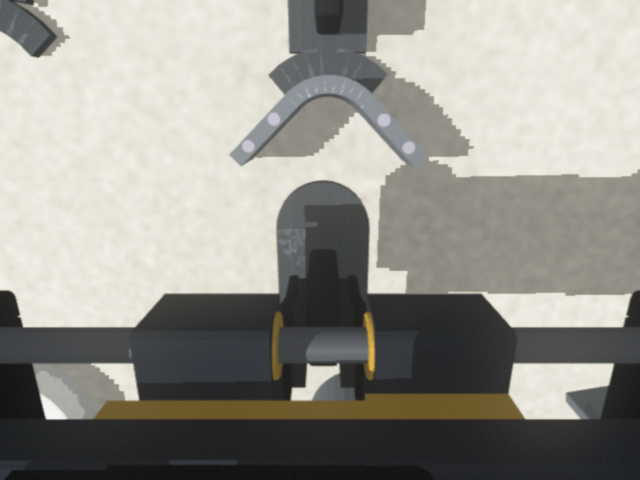

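```bash
python3 - <<'E'
from fit import *
o=robot.get_obs(); c=robot.camera("wrist")
W,ok=world(c,o)
m=ok&(np.hypot(W[...,0]-.57,W[...,1]+.04)<.07)&(W[...,2]>.032)&(W[...,2]<.038)&(W[...,0]>.53)&(W[...,0]<.58)
P=W[m][:,:2]; print(len(P))
for f in fit(P[::3],(.57,-.045)): print(f)
rib(W,ok,(.493,-.04))
E
```

```text
4445
(0.022, np.float64(826.887974765963), array([ 0.55415204, -0.03756266, -0.00154667]), np.float64(0.002291957307026217))
(0.029, np.float64(362.6229694293613), array([ 0.56293536, -0.03757183, -0.00272285]), np.float64(0.0020403480393148135))
(0.036, np.float64(676.302392470632), array([ 0.57170529, -0.03756204, -0.0036734 ]), np.float64(0.002189648759108992))
555 mean [ 0.5091 -0.0381] rectc 0.5089 -0.0381 wh 0.0069 0.0121 2.676466703414917 pca yaw -1.563 z 0.044
```

Request:
send_rows(
  deltas=[
    {"tx": 0,"ty": 0.18,"tz": 1.5,"rx": 0,"ry": 0,"rz": 0},
    {"tx": 0,"ty": 0.18,"tz": 3.5,"rx": 0,"ry": 0,"rz": 0},
    {"tx": 0,"ty": 0.18,"tz": 4.7,"rx": 0,"ry": 0,"rz": 0},
    {"tx": 0,"ty": 0.18,"tz": 4.7,"rx": 0,"ry": 0,"rz": 0},
    {"tx": 0,"ty": 0.18,"tz": 4.7,"rx": 0,"ry": 0,"rz": 0},
  ],
)

```text
time: 14.58
position: [0.6294, -0.0385, 0.0202]
tool_rot: [-0.003, 1.0, 0.0, -0.001]
ft_force: [-0.5, -0.9, -1.1]
grip_width: 0.0117
```

Request:
send_rows(
  deltas=[
    {"tx": 0,"ty": 0,"tz": 0.2,"rx": 0,"ry": 0,"rz": 0},
    {"tx": 0,"ty": 0,"tz": 0.4,"rx": 0,"ry": 0,"rz": 0},
    {"tx": 0,"ty": 0,"tz": 0.6,"rx": 0,"ry": 0,"rz": 0},
    {"tx": 0,"ty": 0,"tz": 0.7,"rx": 0,"ry": 0,"rz": 0},
    {"tx": 0,"ty": 0,"tz": 0.75,"rx": 0,"ry": 0,"rz": 0},
  ],
)

```text
time: 15.0
position: [0.6302, -0.0379, 0.0137]
tool_rot: [-0.004, 1.0, -0.0, 0.0]
ft_force: [0.2, 0.5, -1.2]
grip_width: 0.0116
```

```bash
python3 - <<'E'
from h import *
o=robot.get_obs(); print(o["position"],o["ft_force"],o["tool_rot"],o["joint_velocities"].round(3))
E
```

```text
[ 0.63015339 -0.03792558  0.01368422] [ 0.19435689  0.48485865 -1.22952531] [-3.85913570e-03  9.99992532e-01 -4.51057959e-05  2.01097798e-04] [-0.002  0.01   0.002 -0.    -0.008 -0.002]
```

Request:
send_rows(
  deltas=[
    {"tx": 0.3,"ty": -0.2,"tz": 0.1,"rx": 0,"ry": 0,"rz": 0},
    {"tx": 0.8,"ty": -0.2,"tz": 0.12,"rx": 0,"ry": 0,"rz": 0},
    {"tx": 1.5,"ty": -0.2,"tz": 0.12,"rx": 0,"ry": 0,"rz": 0},
    {"tx": 2.0,"ty": -0.2,"tz": 0.12,"rx": 0,"ry": 0,"rz": 0},
    {"tx": 2.3,"ty": -0.2,"tz": 0.12,"rx": 0,"ry": 0,"rz": 0},
  ],
)

```text
time: 15.42
position: [0.6067, -0.0403, 0.0128]
tool_rot: [-0.004, 1.0, -0.0, 0.0]
ft_force: [1.6, 0.3, 3.2]
grip_width: 0.0116
```

Request:
send_rows(
  deltas=[
    {"tx": 0.2,"ty": 0,"tz": 0,"rx": 0,"ry": 0,"rz": 0},
    {"tx": 0.4,"ty": 0,"tz": 0,"rx": 0,"ry": 0,"rz": 0},
    {"tx": 0.6,"ty": 0,"tz": 0,"rx": 0,"ry": 0,"rz": 0},
    {"tx": 0.6,"ty": 0,"tz": 0,"rx": 0,"ry": 0,"rz": 0},
  ],
)

```text
time: 15.75
position: [0.6016, -0.0404, 0.0128]
tool_rot: [-0.004, 1.0, -0.0, 0.001]
ft_force: [2.0, -0.5, 4.6]
grip_width: 0.0118
```

Request:
send_rows(
  deltas=[
    {"tx": 0.2,"ty": 0.03,"tz": -0.02,"rx": 0,"ry": 0,"rz": 0},
    {"tx": 0.4,"ty": 0.03,"tz": -0.04,"rx": 0,"ry": 0,"rz": 0},
    {"tx": 0.6,"ty": 0.03,"tz": -0.04,"rx": 0,"ry": 0,"rz": 0},
    {"tx": 0.6,"ty": 0.03,"tz": -0.04,"rx": 0,"ry": 0,"rz": 0},
  ],
)

```text
time: 16.08
position: [0.5949, -0.04, 0.0128]
tool_rot: [-0.004, 1.0, -0.0, 0.0]
ft_force: [3.0, 1.3, 4.3]
grip_width: 0.0116
```

Request:
send_rows(
  deltas=[
    {"tx": 0.1,"ty": 0,"tz": 0,"rx": 0,"ry": 0,"rz": 0},
    {"tx": 0.1,"ty": 0,"tz": 0,"rx": 0,"ry": 0,"rz": 0},
  ],
)

```text
time: 16.25
position: [0.5943, -0.04, 0.0128]
tool_rot: [-0.004, 1.0, -0.0, 0.0]
ft_force: [2.3, -1.3, 4.5]
grip_width: 0.012
```

Request:
send_rows(
  deltas=[
    {"tx": 0.1,"ty": 0,"tz": 0,"rx": 0,"ry": 0,"rz": 0},
    {"tx": 0.1,"ty": 0,"tz": 0,"rx": 0,"ry": 0,"rz": 0},
  ],
)

```text
time: 16.42
position: [0.5933, -0.04, 0.0128]
tool_rot: [-0.004, 1.0, -0.0, 0.0]
ft_force: [2.1, 0.3, 5.0]
grip_width: 0.0118
```

Request:
send_rows(
  deltas=[
    {"tx": 0.1,"ty": 0,"tz": 0,"rx": 0,"ry": 0,"rz": 0},
    {"tx": 0.1,"ty": 0,"tz": 0,"rx": 0,"ry": 0,"rz": 0},
  ],
)

```text
time: 16.58
position: [0.5931, -0.04, 0.0128]
tool_rot: [-0.004, 1.0, -0.0, 0.001]
ft_force: [4.8, 0.4, 3.4]
grip_width: 0.0121
```

Contact at 0.593. I'll keep pushing gently and test side to side.

Request:
send_rows(
  deltas=[
    {"tx": 0.1,"ty": 0,"tz": 0,"rx": 0,"ry": 0,"rz": 0},
    {"tx": 0.1,"ty": 0,"tz": 0,"rx": 0,"ry": 0,"rz": 0},
  ],
)

```text
time: 16.75
position: [0.5931, -0.04, 0.013]
tool_rot: [-0.004, 1.0, -0.0, 0.002]
ft_force: [6.0, 1.1, 2.6]
grip_width: 0.0119
```

Request:
send_rows(
  deltas=[
    {"tx": 0.1,"ty": 0,"tz": 0,"rx": 0,"ry": 0,"rz": 0},
    {"tx": 0.1,"ty": 0,"tz": 0,"rx": 0,"ry": 0,"rz": 0},
  ],
)

```text
time: 16.92
position: [0.593, -0.0401, 0.0131]
tool_rot: [-0.003, 1.0, -0.0, 0.003]
ft_force: [6.7, 1.0, 1.4]
grip_width: 0.0119
```

Request:
send_rows(
  deltas=[
    {"tx": 0,"ty": 0.1,"tz": 0,"rx": 0,"ry": 0,"rz": 0},
    {"tx": 0,"ty": 0.1,"tz": 0,"rx": 0,"ry": 0,"rz": 0},
  ],
)

```text
time: 17.08
position: [0.5925, -0.0393, 0.013]
tool_rot: [-0.004, 1.0, -0.001, 0.003]
ft_force: [7.6, 0.8, 2.3]
grip_width: 0.0119
```

Request:
send_rows(
  deltas=[
    {"tx": 0,"ty": -0.2,"tz": 0,"rx": 0,"ry": 0,"rz": 0},
    {"tx": 0,"ty": -0.2,"tz": 0,"rx": 0,"ry": 0,"rz": 0},
  ],
)

```text
time: 17.25
position: [0.5926, -0.0399, 0.013]
tool_rot: [-0.002, 1.0, 0.001, 0.003]
ft_force: [7.4, 5.3, 3.8]
grip_width: 0.0119
```

Request:
send_rows(
  deltas=[
    {"tx": 0,"ty": 0.1,"tz": 0,"rx": 0,"ry": 0,"rz": 0},
    {"tx": 0,"ty": 0.1,"tz": 0,"rx": 0,"ry": 0,"rz": 0},
    {"tx": 0,"ty": 0.1,"tz": 0,"rx": 0,"ry": 0,"rz": 0},
    {"tx": 0,"ty": 0.1,"tz": 0,"rx": 0,"ry": 0,"rz": 0},
  ],
)

```text
time: 17.58
position: [0.5925, -0.0395, 0.013]
tool_rot: [-0.003, 1.0, 0.0, 0.003]
ft_force: [7.0, 1.7, 2.8]
grip_width: 0.0121
```

```bash
python3 - <<'E'
from h import *
o=robot.get_obs(); print(o["position"],o["ft_force"],o["tool_rot"],o["moment"])
E
```

```text
[ 0.59250752 -0.03954461  0.01298362] [6.98543469 1.70480443 2.84632397] [-3.31713123e-03  9.99991026e-01  9.18667816e-05  2.63354234e-03] [ 0.50926386 -1.23534182 -0.02547306]
```

Request:
send_rows(
  deltas=[
    {"tx": 0,"ty": 0.1,"tz": 0.02,"rx": 0,"ry": 0,"rz": 0},
    {"tx": 0,"ty": 0.1,"tz": 0.02,"rx": 0,"ry": 0,"rz": 0},
  ],
)

```text
time: 17.75
position: [0.5925, -0.0393, 0.0129]
tool_rot: [-0.004, 1.0, -0.001, 0.003]
ft_force: [6.8, -0.1, 2.4]
grip_width: 0.0118
```

Request:
send_rows(
  deltas=[
    {"tx": 0,"ty": 0.1,"tz": 0,"rx": 0,"ry": 0,"rz": 0},
    {"tx": 0,"ty": 0.1,"tz": 0,"rx": 0,"ry": 0,"rz": 0},
  ],
)

```text
time: 17.92
position: [0.5925, -0.0391, 0.0129]
tool_rot: [-0.004, 1.0, -0.001, 0.003]
ft_force: [5.6, -1.9, 3.0]
grip_width: 0.012
```

Request:
send_rows(
  deltas=[
    {"tx": 0,"ty": -0.1,"tz": 0,"rx": 0,"ry": 0,"rz": 0},
    {"tx": 0,"ty": -0.1,"tz": 0,"rx": 0,"ry": 0,"rz": 0},
    {"tx": 0,"ty": -0.1,"tz": 0,"rx": 0,"ry": 0,"rz": 0},
  ],
)

```text
time: 18.17
position: [0.5925, -0.0394, 0.0129]
tool_rot: [-0.004, 1.0, -0.0, 0.003]
ft_force: [6.7, 0.9, 3.1]
grip_width: 0.012
```

```bash
python3 - <<'E'
from h import *
o=robot.get_obs(); print(o["position"],o["ft_force"],o["tool_rot"],o["moment"])
E
```

```text
[ 0.59250124 -0.03935819  0.01292764] [6.73299341 0.85935542 3.07378381] [-3.62048248e-03  9.99989916e-01 -4.32516216e-04  2.62177304e-03] [ 0.16506233 -1.03186469 -0.01531789]
```

Home: x holds at 0.5925 and Fy swings from -1.9 to +1.7 N around y≈-0.0393. I'll relax the push and release.

Request:
send_rows(
  deltas=[
    {"tx": -0.1,"ty": 0.02,"tz": 0,"rx": 0,"ry": 0,"rz": 0},
    {"tx": -0.18,"ty": 0.02,"tz": 0,"rx": 0,"ry": 0,"rz": 0},
  ],
)

```text
time: 18.33
position: [0.5925, -0.0392, 0.0128]
tool_rot: [-0.004, 1.0, -0.0, 0.001]
ft_force: [3.0, -1.9, 7.1]
grip_width: 0.012
```

Request:
send_rows(
  claw=3.0,
  deltas=[
    {"tx": 0,"ty": 0,"tz": 0,"rx": 0,"ry": 0,"rz": 0},
    {"tx": 0,"ty": 0,"tz": 0,"rx": 0,"ry": 0,"rz": 0},
    {"tx": 0,"ty": 0,"tz": 0,"rx": 0,"ry": 0,"rz": 0},
    {"tx": 0,"ty": 0,"tz": 0,"rx": 0,"ry": 0,"rz": 0},
  ],
)

```text
time: 18.67
position: [0.5897, -0.0382, 0.0115]
tool_rot: [-0.004, 1.0, 0.001, -0.002]
ft_force: [-0.4, -0.2, -0.8]
grip_width: 0.0275
```

Request:
send_rows(
  deltas=[
    {"tx": 0,"ty": 0,"tz": -1.5,"rx": 0,"ry": 0,"rz": 0},
    {"tx": 0,"ty": 0,"tz": -4.5,"rx": 0,"ry": 0,"rz": 0},
    {"tx": 0,"ty": 0,"tz": -8.0,"rx": 0,"ry": 0,"rz": 0},
    {"tx": 0,"ty": 0,"tz": -11.0,"rx": 0,"ry": 0,"rz": 0},
    {"tx": 0,"ty": 0,"tz": -12.0,"rx": 0,"ry": 0,"rz": 0},
  ],
)

```text
time: 19.08
position: [0.5934, -0.0391, 0.1363]
tool_rot: [-0.004, 1.0, -0.001, 0.003]
ft_force: [0.2, -0.0, -0.5]
grip_width: 0.0298
```

Request:
send_rows(
  deltas=[
    {"tx": -4.0,"ty": 0,"tz": 0,"rx": 0,"ry": 0,"rz": 0},
    {"tx": -6.0,"ty": 0,"tz": 0,"rx": 0,"ry": 0,"rz": 0},
    {"tx": -6.0,"ty": 0,"tz": 0,"rx": 0,"ry": 0,"rz": 0},
    {"tx": -6.0,"ty": 0,"tz": 0,"rx": 0,"ry": 0,"rz": 0},
    {"tx": -6.0,"ty": 0,"tz": 0,"rx": 0,"ry": 0,"rz": 0},
  ],
)

```text
time: 19.5
position: [0.6498, -0.0378, 0.131]
tool_rot: [-0.004, 1.0, 0.0, -0.002]
ft_force: [-0.5, 0.0, 0.2]
grip_width: 0.03
```

```bash
python3 - <<'E'
from fit import *
o=robot.get_obs(); c=robot.camera("wrist"); o=robot.get_obs(); c=robot.camera("wrist");print(o["position"],o["joint_velocities"].round(3))
W,ok=world(c,o); rib(W,ok,(.493,-.038)); rib(W,ok,(.589,-.038))
m=ok&(np.hypot(W[...,0]-.57,W[...,1]+.04)<.07)&(W[...,2]>.032)&(W[...,2]<.038)&(W[...,0]>.53)&(W[...,0]<.58)&~((abs(W[...,1]+.038)<.01)&(W[...,0]>.55))
P=W[m][:,:2]; print(len(P))
for f in fit(P[::3],(.57,-.045)): print(f)
cv2.imwrite("pics/w9.png",c["color"][:,:,::-1])
im=rect(c,.006,.46,.62,-.12,.04,.0003,o); cv2.imwrite("pics/w9r.png",im[:,:,::-1])
c=robot.camera("side"); cv2.imwrite("pics/s9.png",cv2.resize(c["color"][200:300,240:380,::-1],None,fx=5,fy=5,interpolation=cv2.INTER_CUBIC))
E
```

```text
[ 0.64966599 -0.03788652  0.13115783] [-0.003 -0.006  0.     0.    -0.004  0.001]
191 mean [ 0.5106 -0.0382] rectc 0.5103 -0.0383 wh 0.0115 0.0039 89.56494903564453 pca yaw 1.565 z 0.0437
1105 mean [ 0.5893 -0.0372] rectc 0.5897 -0.0372 wh 0.0355 0.0115 0.4331280589103699 pca yaw 0.009 z 0.0442
2731
(0.022, np.float64(518.1560956403746), array([ 0.55419423, -0.03738618, -0.00719187]), np.float64(0.0023141450929312704))
(0.029, np.float64(231.18099276348315), array([ 0.56297669, -0.03741351, -0.00794505]), np.float64(0.002063543308698418))
(0.036, np.float64(425.78883105924683), array([ 0.5717713 , -0.03745035, -0.00875835]), np.float64(0.0022136465040985894))
```

View pics/w9.png

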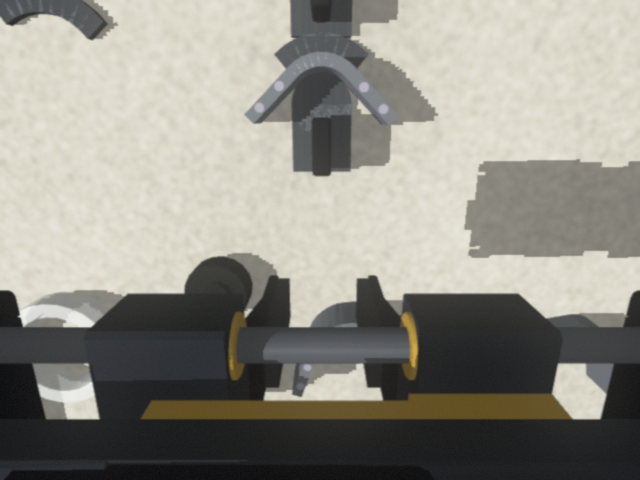

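View pics/w9r.png

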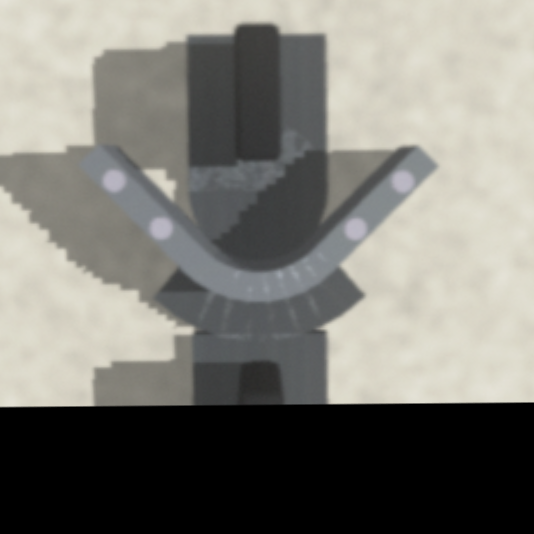

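View pics/s9.png

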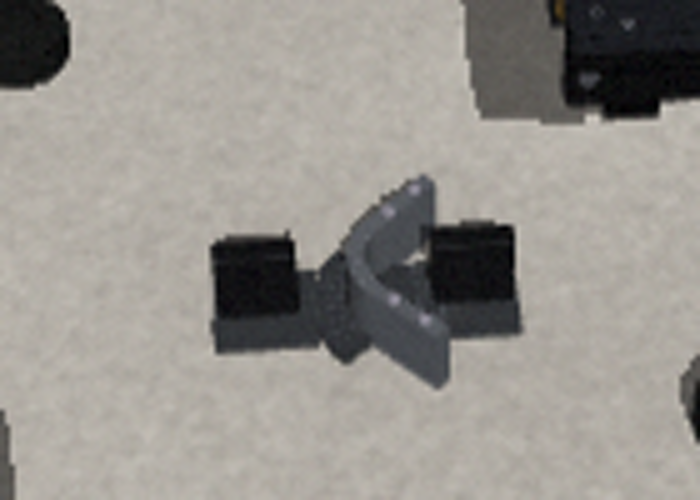

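The wrist view shows the convex nose flush in the inside curve: its rib is 26.7 mm from the corner axis, against 27 mm expected. The concave leaf is still seated. Handing in.

```bash
python3 - <<'E'
from h import *
c=robot.camera("top"); W,ok=world(c); rib(W,ok,(.493,-.041)); rib(W,ok,(.589,-.041))
cv2.imwrite("pics/t9.png",c["color"][:,:,::-1])
print(robot.hand_in(), robot.get_obs()["time"])
E
```

```text
h.py:39: RuntimeWarning: Mean of empty slice.
  mu=P.mean(0); U,S,V=np.linalg.svd(P-mu,full_matrices=False); v=V[0]*np.sign(V[0,0])
  ret = um.true_divide(
Traceback (most recent call last):
  File "h.py", line 39, in rib
    mu=P.mean(0); U,S,V=np.linalg.svd(P-mu,full_matrices=False); v=V[0]*np.sign(V[0,0])
                                                                   ~^^^
IndexError: index 0 is out of bounds for axis 0 with size 0
```

The arm hides the ribs from the top camera, so that check couldn't run and the script stopped before handing in. I'll hand in now.

```bash
python3 - <<'E'
from h import *
o=robot.get_obs(); print(o["time"],o["position"],o["ft_force"],abs(o["joint_velocities"]).max())
print(robot.hand_in())
E
```

```text
19.7 [ 0.650541   -0.03811285  0.13194932] [ 0.52327763 -0.9312638  -0.04070417] 0.00946568980711082
the job is handed in; nothing more can be done
None
```

The job is handed in at 19.7 s. Both fitting leaves are seated on the nearer corner, and no verdict was reported.

- **Corner size:** the nearer corner is the medium one (29 mm outside, 21 mm inside). The top, side and closest wrist depth views all fitted the medium radius best. One early, partly blocked wrist view slightly favoured small, so I set it aside.
- **Concave medium leaf:** I pressed it flat onto the outside curve with about 6.6 N along x. Sideways force changed sign either side of centre while x did not move, so it was not rocking.
- **Convex medium leaf:** I pressed it into the inside curve with about 6.7 N and checked it sideways in the same way. The highest wrist force along x in the whole job was about 8.4 N, well under the 20 N limit.
- **Last checks:** after release, the wrist camera put the concave arc centre about 0.6 mm from the corner axis along x. The convex rib was 26.7 mm from the axis, against 27 mm for fully home. Both leaves looked flush in the wrist and side views.
- **Other things:** I did not touch the other leaves, the bystanders or the look-alikes. The gripper ended open and clear at z = 0.13 m.
- **Failed or disagreeing:** the final top-camera check failed because the arm hid the leaves. The wrist and top cameras disagreed by about 2–3 mm in y, so I used contact forces for the final centring.

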